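# Load the shim feeder and set it to run

### The job

Load the shim feeder: fan all the slotted shims out as a straight shingled row along the middle line of the tray, slotted ends toward the stop wall - the first flat on the floor with its slotted end close against the stop, each next one lapping over about half of the one before, its plain end down on the tray floor. When the row is complete, take the flat screwdriver and with its blade, not with the fingers, turn the slotted dial on the control box clockwise a quarter turn from LOAD to RUN, as far as it goes; then put the screwdriver back upright in its stand, with the row still in order. Leave the solder spool and the dropper bottle alone.

Things in the scene. Friction and masses are not known exactly. Their poses are not given: they have to be found in the camera images.
- tray: fixed dark sheet-steel tray, 190 (x) x 240 (y) mm, floor 3 mm thick; lips 10 mm high along its long sides, 184 mm apart inside; open at its -y end; a stop wall 22 mm high, 6 mm thick across its +y end. Origin: centre of the underside. A thin white line on the floor marks its middle, lengthwise (its y axis)
- tray_stop (a point): middle of the inner face of the tray's stop wall, at the level of the tray floor (tray frame 0, 114, 3 mm)
- switch_box: grey control box, 90 x 90 x 40 mm, fixed; a dark dial (round flange 37 mm across, square slotted head 30 mm wide) stands 12 mm proud in the middle of its top; a black cable gland on its +x side. Origin: centre of the underside. White marks on top, 30 mm from the dial's axis: LOAD on the box's own -x side, RUN on its own +y side
- mode_dial (a joint): angle of the slotted dial; grows as it turns clockwise seen from above: 0 (slot along the box's x, its LOAD end at the LOAD mark) to 1.571 rad at a hard stop (slot along the box's y, that end at the RUN mark). Friction about 0.04 N m; it stays where it is left
- slot (a point): centre of the dial's slot at the dial's top face, on its axis, 52 mm above the worktop; own x axis along the slot. The straight slot is 18 mm long, 5 mm wide and 9 mm deep, closed at its ends; its long edges are chamfered 3 mm (mouth 11 mm wide)
- stand: black tool stand, fixed: 70 x 70 mm base and a 60 x 60 x 10 mm top plate on four posts, 122 mm high; in the top plate a square through hole, 15 x 15 mm, with a 3 mm chamfer; below it a guide plate (28 to 36 mm up) with a 17 x 17 mm hole on the same axis. Origin: centre of the underside
- stand_hole (a point): centre of the stand's hole, at the top of the stand, 122 mm above the worktop
- flat_driver: flat screwdriver, 198 mm, 74 g, hanging blade down in the stand, leaning up to 5 deg. Own +y: from blade to handle; axis at x = 0, z = 12 mm. Along y: yellow handle +8 to +92 mm, 27 mm (x) by 24 mm (z), its shoulder resting on the stand; round shank of 5.6 mm down to -92; flat blade -92 to -106, 10 mm wide along x, 3 mm thick along z
- driver_tip (a point): middle of the blade's end (driver frame 0, -106, 12 mm)
- shim0: slotted steel shim, 36 (its x) x 60 (its y) x 6 mm, 100 g; a U slot 12 mm wide and 24 mm deep is open at its +y end (head). All shims are alike; 4 to 6 of them are there, lying flat on the worktop. Origin: centre of the underside
- shim0_foot (a point): middle of the lower edge of the plain end of shim0 (30 mm along its -y, at the underside)
- shim1: slotted steel shim, 36 (its x) x 60 (its y) x 6 mm, 100 g; a U slot 12 mm wide and 24 mm deep is open at its +y end (head). All shims are alike; 4 to 6 of them are there, lying flat on the worktop. Origin: centre of the underside
- shim1_foot (a point): middle of the lower edge of the plain end of shim1 (30 mm along its -y, at the underside)
- shim2: slotted steel shim, 36 (its x) x 60 (its y) x 6 mm, 100 g; a U slot 12 mm wide and 24 mm deep is open at its +y end (head). All shims are alike; 4 to 6 of them are there, lying flat on the worktop. Origin: centre of the underside
- shim2_foot (a point): middle of the lower edge of the plain end of shim2 (30 mm along its -y, at the underside)
- shim3: slotted steel shim, 36 (its x) x 60 (its y) x 6 mm, 100 g; a U slot 12 mm wide and 24 mm deep is open at its +y end (head). All shims are alike; 4 to 6 of them are there, lying flat on the worktop. Origin: centre of the underside
- shim3_foot (a point): middle of the lower edge of the plain end of shim3 (30 mm along its -y, at the underside)
- shim4: slotted steel shim, 36 (its x) x 60 (its y) x 6 mm, 100 g; a U slot 12 mm wide and 24 mm deep is open at its +y end (head). All shims are alike; 4 to 6 of them are there, lying flat on the worktop. Origin: centre of the underside
- shim4_foot (a point): middle of the lower edge of the plain end of shim4 (30 mm along its -y, at the underside)
- shim5: slotted steel shim, 36 (its x) x 60 (its y) x 6 mm, 100 g; a U slot 12 mm wide and 24 mm deep is open at its +y end (head). All shims are alike; 4 to 6 of them are there, lying flat on the worktop. Origin: centre of the underside
- shim5_foot (a point): middle of the lower edge of the plain end of shim5 (30 mm along its -y, at the underside)
- spool: solder spool, 58 mm across, 52 mm high; bystander, to be left alone. Origin: centre of the underside
- dropper: white dropper bottle, 45 mm across, 157 mm high; bystander, to be left alone. Origin: centre of the underside
Mind the look-alikes: they are no part of the job. Several things have the shape of the stand; the one meant has the colours described above. What is shaped like the shim5 but red is not meant.

How it is judged:
On the way, in this order (a step that is already met when the one before it is completed fails the run):
1. all shims lie in a shingled row in the tray, with the dial still at LOAD (angle between the x axis of each of shim0, shim1, shim2, shim3, shim4, shim5 and the x axis of tray, either way round below 0.21 rad and y of tray_stop in the frame of shim0 above 0.015 m and x of shim0 in the frame of tray between -0.012 and 0.012 m and z of each of shim0_foot, shim1_foot, shim2_foot, shim3_foot, shim4_foot, shim5_foot in the frame of tray below 0.007 m and linear speed of each of shim0, shim1, shim2, shim3, shim4, shim5 below 0.02 m/s and ((y of shim0 in the frame of tray above 0.072 m and angle between shim0's own z axis and vertical below 0.05 rad) or (y of shim1 in the frame of shim0 between 0.02 and 0.041 m and angle between shim0's own z axis and vertical above 0.09 rad) or (y of shim2 in the frame of shim0 between 0.02 and 0.041 m and angle between shim0's own z axis and vertical above 0.09 rad) or (y of shim3 in the frame of shim0 between 0.02 and 0.041 m and angle between shim0's own z axis and vertical above 0.09 rad) or (y of shim4 in the frame of shim0 between 0.02 and 0.041 m and angle between shim0's own z axis and vertical above 0.09 rad) or (y of shim5 in the frame of shim0 between 0.02 and 0.041 m and angle between shim0's own z axis and vertical above 0.09 rad)) and y of tray_stop in the frame of shim1 above 0.015 m and x of shim1 in the frame of tray between -0.012 and 0.012 m and ((y of shim1 in the frame of tray above 0.072 m and angle between shim1's own z axis and vertical below 0.05 rad) or (y of shim0 in the frame of shim1 between 0.02 and 0.041 m and angle between shim1's own z axis and vertical above 0.09 rad) or (y of shim2 in the frame of shim1 between 0.02 and 0.041 m and angle between shim1's own z axis and vertical above 0.09 rad) or (y of shim3 in the frame of shim1 between 0.02 and 0.041 m and angle between shim1's own z axis and vertical above 0.09 rad) or (y of shim4 in the frame of shim1 between 0.02 and 0.041 m and angle between shim1's own z axis and vertical above 0.09 rad) or (y of shim5 in the frame of shim1 between 0.02 and 0.041 m and angle between shim1's own z axis and vertical above 0.09 rad)) and y of tray_stop in the frame of shim2 above 0.015 m and x of shim2 in the frame of tray between -0.012 and 0.012 m and ((y of shim2 in the frame of tray above 0.072 m and angle between shim2's own z axis and vertical below 0.05 rad) or (y of shim0 in the frame of shim2 between 0.02 and 0.041 m and angle between shim2's own z axis and vertical above 0.09 rad) or (y of shim1 in the frame of shim2 between 0.02 and 0.041 m and angle between shim2's own z axis and vertical above 0.09 rad) or (y of shim3 in the frame of shim2 between 0.02 and 0.041 m and angle between shim2's own z axis and vertical above 0.09 rad) or (y of shim4 in the frame of shim2 between 0.02 and 0.041 m and angle between shim2's own z axis and vertical above 0.09 rad) or (y of shim5 in the frame of shim2 between 0.02 and 0.041 m and angle between shim2's own z axis and vertical above 0.09 rad)) and y of tray_stop in the frame of shim3 above 0.015 m and x of shim3 in the frame of tray between -0.012 and 0.012 m and ((y of shim3 in the frame of tray above 0.072 m and angle between shim3's own z axis and vertical below 0.05 rad) or (y of shim0 in the frame of shim3 between 0.02 and 0.041 m and angle between shim3's own z axis and vertical above 0.09 rad) or (y of shim1 in the frame of shim3 between 0.02 and 0.041 m and angle between shim3's own z axis and vertical above 0.09 rad) or (y of shim2 in the frame of shim3 between 0.02 and 0.041 m and angle between shim3's own z axis and vertical above 0.09 rad) or (y of shim4 in the frame of shim3 between 0.02 and 0.041 m and angle between shim3's own z axis and vertical above 0.09 rad) or (y of shim5 in the frame of shim3 between 0.02 and 0.041 m and angle between shim3's own z axis and vertical above 0.09 rad)) and y of tray_stop in the frame of shim4 above 0.015 m and x of shim4 in the frame of tray between -0.012 and 0.012 m and ((y of shim4 in the frame of tray above 0.072 m and angle between shim4's own z axis and vertical below 0.05 rad) or (y of shim0 in the frame of shim4 between 0.02 and 0.041 m and angle between shim4's own z axis and vertical above 0.09 rad) or (y of shim1 in the frame of shim4 between 0.02 and 0.041 m and angle between shim4's own z axis and vertical above 0.09 rad) or (y of shim2 in the frame of shim4 between 0.02 and 0.041 m and angle between shim4's own z axis and vertical above 0.09 rad) or (y of shim3 in the frame of shim4 between 0.02 and 0.041 m and angle between shim4's own z axis and vertical above 0.09 rad) or (y of shim5 in the frame of shim4 between 0.02 and 0.041 m and angle between shim4's own z axis and vertical above 0.09 rad)) and y of tray_stop in the frame of shim5 above 0.015 m and x of shim5 in the frame of tray between -0.012 and 0.012 m and ((y of shim5 in the frame of tray above 0.072 m and angle between shim5's own z axis and vertical below 0.05 rad) or (y of shim0 in the frame of shim5 between 0.02 and 0.041 m and angle between shim5's own z axis and vertical above 0.09 rad) or (y of shim1 in the frame of shim5 between 0.02 and 0.041 m and angle between shim5's own z axis and vertical above 0.09 rad) or (y of shim2 in the frame of shim5 between 0.02 and 0.041 m and angle between shim5's own z axis and vertical above 0.09 rad) or (y of shim3 in the frame of shim5 between 0.02 and 0.041 m and angle between shim5's own z axis and vertical above 0.09 rad) or (y of shim4 in the frame of shim5 between 0.02 and 0.041 m and angle between shim5's own z axis and vertical above 0.09 rad)) and horizontal distance between each of shim1, shim2, shim3, shim4, shim5 and shim0 above 0.018 m and horizontal distance between each of shim2, shim3, shim4, shim5 and shim1 above 0.018 m and horizontal distance between each of shim3, shim4, shim5 and shim2 above 0.018 m and horizontal distance between each of shim4, shim5 and shim3 above 0.018 m and horizontal distance between shim5 and shim4 above 0.018 m and value of joint mode_dial below 0.5 rad), for 0.3 s.
2. the dial is turned to RUN with the screwdriver's blade in its slot (value of joint mode_dial above 1.4 rad and distance between driver_tip and slot below 0.015 m and height (world z) of driver_tip below 0.051 m), for 0.1 s.
At the end, for the whole second after the job is handed in: All shims within 12 mm and 12 deg of the middle line, plain ends on the floor; one flat within 12 mm of the stop, each other 20 to 41 mm beyond another, slotted end tilted on it 5 deg or more; none closer than 18 mm. Dial at 1.40 rad or more. Screwdriver upright in the stand, all at rest (angle between the x axis of each of shim0, shim1, shim2, shim3, shim4, shim5 and the x axis of tray, either way round below 0.21 rad and y of tray_stop in the frame of shim0 above 0.015 m and x of shim0 in the frame of tray between -0.012 and 0.012 m and z of each of shim0_foot, shim1_foot, shim2_foot, shim3_foot, shim4_foot, shim5_foot in the frame of tray below 0.007 m and linear speed of each of shim0, shim1, shim2, shim3, shim4, shim5, flat_driver below 0.02 m/s and ((y of shim0 in the frame of tray above 0.072 m and angle between shim0's own z axis and vertical below 0.05 rad) or (y of shim1 in the frame of shim0 between 0.02 and 0.041 m and angle between shim0's own z axis and vertical above 0.09 rad) or (y of shim2 in the frame of shim0 between 0.02 and 0.041 m and angle between shim0's own z axis and vertical above 0.09 rad) or (y of shim3 in the frame of shim0 between 0.02 and 0.041 m and angle between shim0's own z axis and vertical above 0.09 rad) or (y of shim4 in the frame of shim0 between 0.02 and 0.041 m and angle between shim0's own z axis and vertical above 0.09 rad) or (y of shim5 in the frame of shim0 between 0.02 and 0.041 m and angle between shim0's own z axis and vertical above 0.09 rad)) and y of tray_stop in the frame of shim1 above 0.015 m and x of shim1 in the frame of tray between -0.012 and 0.012 m and ((y of shim1 in the frame of tray above 0.072 m and angle between shim1's own z axis and vertical below 0.05 rad) or (y of shim0 in the frame of shim1 between 0.02 and 0.041 m and angle between shim1's own z axis and vertical above 0.09 rad) or (y of shim2 in the frame of shim1 between 0.02 and 0.041 m and angle between shim1's own z axis and vertical above 0.09 rad) or (y of shim3 in the frame of shim1 between 0.02 and 0.041 m and angle between shim1's own z axis and vertical above 0.09 rad) or (y of shim4 in the frame of shim1 between 0.02 and 0.041 m and angle between shim1's own z axis and vertical above 0.09 rad) or (y of shim5 in the frame of shim1 between 0.02 and 0.041 m and angle between shim1's own z axis and vertical above 0.09 rad)) and y of tray_stop in the frame of shim2 above 0.015 m and x of shim2 in the frame of tray between -0.012 and 0.012 m and ((y of shim2 in the frame of tray above 0.072 m and angle between shim2's own z axis and vertical below 0.05 rad) or (y of shim0 in the frame of shim2 between 0.02 and 0.041 m and angle between shim2's own z axis and vertical above 0.09 rad) or (y of shim1 in the frame of shim2 between 0.02 and 0.041 m and angle between shim2's own z axis and vertical above 0.09 rad) or (y of shim3 in the frame of shim2 between 0.02 and 0.041 m and angle between shim2's own z axis and vertical above 0.09 rad) or (y of shim4 in the frame of shim2 between 0.02 and 0.041 m and angle between shim2's own z axis and vertical above 0.09 rad) or (y of shim5 in the frame of shim2 between 0.02 and 0.041 m and angle between shim2's own z axis and vertical above 0.09 rad)) and y of tray_stop in the frame of shim3 above 0.015 m and x of shim3 in the frame of tray between -0.012 and 0.012 m and ((y of shim3 in the frame of tray above 0.072 m and angle between shim3's own z axis and vertical below 0.05 rad) or (y of shim0 in the frame of shim3 between 0.02 and 0.041 m and angle between shim3's own z axis and vertical above 0.09 rad) or (y of shim1 in the frame of shim3 between 0.02 and 0.041 m and angle between shim3's own z axis and vertical above 0.09 rad) or (y of shim2 in the frame of shim3 between 0.02 and 0.041 m and angle between shim3's own z axis and vertical above 0.09 rad) or (y of shim4 in the frame of shim3 between 0.02 and 0.041 m and angle between shim3's own z axis and vertical above 0.09 rad) or (y of shim5 in the frame of shim3 between 0.02 and 0.041 m and angle between shim3's own z axis and vertical above 0.09 rad)) and y of tray_stop in the frame of shim4 above 0.015 m and x of shim4 in the frame of tray between -0.012 and 0.012 m and ((y of shim4 in the frame of tray above 0.072 m and angle between shim4's own z axis and vertical below 0.05 rad) or (y of shim0 in the frame of shim4 between 0.02 and 0.041 m and angle between shim4's own z axis and vertical above 0.09 rad) or (y of shim1 in the frame of shim4 between 0.02 and 0.041 m and angle between shim4's own z axis and vertical above 0.09 rad) or (y of shim2 in the frame of shim4 between 0.02 and 0.041 m and angle between shim4's own z axis and vertical above 0.09 rad) or (y of shim3 in the frame of shim4 between 0.02 and 0.041 m and angle between shim4's own z axis and vertical above 0.09 rad) or (y of shim5 in the frame of shim4 between 0.02 and 0.041 m and angle between shim4's own z axis and vertical above 0.09 rad)) and y of tray_stop in the frame of shim5 above 0.015 m and x of shim5 in the frame of tray between -0.012 and 0.012 m and ((y of shim5 in the frame of tray above 0.072 m and angle between shim5's own z axis and vertical below 0.05 rad) or (y of shim0 in the frame of shim5 between 0.02 and 0.041 m and angle between shim5's own z axis and vertical above 0.09 rad) or (y of shim1 in the frame of shim5 between 0.02 and 0.041 m and angle between shim5's own z axis and vertical above 0.09 rad) or (y of shim2 in the frame of shim5 between 0.02 and 0.041 m and angle between shim5's own z axis and vertical above 0.09 rad) or (y of shim3 in the frame of shim5 between 0.02 and 0.041 m and angle between shim5's own z axis and vertical above 0.09 rad) or (y of shim4 in the frame of shim5 between 0.02 and 0.041 m and angle between shim5's own z axis and vertical above 0.09 rad)) and horizontal distance between each of shim1, shim2, shim3, shim4, shim5 and shim0 above 0.018 m and horizontal distance between each of shim2, shim3, shim4, shim5 and shim1 above 0.018 m and horizontal distance between each of shim3, shim4, shim5 and shim2 above 0.018 m and horizontal distance between each of shim4, shim5 and shim3 above 0.018 m and horizontal distance between shim5 and shim4 above 0.018 m and value of joint mode_dial above 1.4 rad and horizontal distance between driver_tip and stand_hole below 0.012 m and height (world z) of driver_tip below 0.06 m and angle between flat_driver's own y axis and vertical below 0.15 rad); the robot touches nothing.
It fails at once if a bystander (spool, dropper bottle) is shifted by more than 3 cm (distance of any of spool, dropper from where it was at the start of the episode above 0.03 m).
It fails at once if the fingers press on the control box or its dial (contact force between the fingers and switch_box above 3 N).
Of shim0, shim1, shim2, shim3, shim4, shim5 only 4 to 6 are there at a start; the rules pass over those that are not, and their reading is None.
At some moment in a run one of shim0, shim1, shim2, shim3, shim4, shim5 may be knocked a few centimetres aside while the robot is not near it.
It also fails if it takes over 210 s, if anything falls off the work surface, if the arm or the gripper's body presses on something with over 40 N, if the wrist force passes 120 N, or if a joint passes its speed limit or range.

### The arm

A 6-joint arm with a two-finger parallel gripper is mounted at the origin on a cart in front of the work surface, level with it; the furniture and walls round the work are solid. World frame = base frame: x ahead of the robot, y to its left, z up, the work surface at z = 0. Lengths are in m, angles in rad, forces in N, time in s.
With the tool pointing down it reaches from about 0.375 to 0.975 m from the base axis. Payload 3.8 kg.
Tool frame: the origin (TCP) lies midway between the tips of the shut fingers; the grasp point (between the pads) lies 19 mm behind it; z points along the fingers, y is the line along which they close (so a half turn about z gives the same grasp; the last joint's range is limited). The gripper opens to 85 mm and grips with 20 to 120 N. Pads are 22 mm wide; open, the fingers measure 114 mm over their backs; the gripper's body (76 mm by 85 mm) begins 54 mm behind the grasp point. The pads swing forward as they close: fully open they stand 13 mm farther back than shut.
Start: joints at [-1.186, 0.264, 1.604, -0, 1.274, -0.037], TCP at [0.276, -0.616, 0.231] pointing down, gripper open.
Joint ranges: [-2.63, 2.63], [-0.94, 2.18], [0.31, 2.57], [-1.31, 4.45], [0, 2.66], [-2.55, 2.55]. Speed limits (rad/s): [2.57, 2.57, 3.14, 3.14, 3.14, 3.14].

### API

Orientations are given as a rotation vector (axis times angle).
In Python, from workcell import status, read_camera, workorder, masks_of gives the robot as it stands.
- The arm moves only by the tool drive_tool, never from a script. Its argument "rows" is a list of rows, each a list of 7 numbers: the turn, a rotation vector about the tool's x, y, z in degrees, then the shift along the tool's x, y, z in m, then the opening, from 0 (shut) to 1 (fully open). In form: [[ax, ay, az, tx, ty, tz, claw], ...]. A call has 1 to 8 rows; each row shifts and turns the commanded pose from where the row before left it, along the tool's axes as they then stand; what a row does not reach is not made up. A row lasts 1/12 s, in which the tool goes at most 41.7 mm and 7.16 degrees, less where a joint would pass 70% of its speed; a pose out of reach is approached as far as the arm can. A call is refused whole if a number of a shift passes 0.0417 or a number of a turn 7.16, either way. A call with a gripper value outside its range is refused whole. The fingers move at their own pace and stop on an object; "force" is the grip in N (left out, the last holds). Time passes only in rows, so rows that do not move let the fingers close. It gives the time, the measured TCP pose, the force, the opening and the grip force at its end, in the units of the state.
- status.read_state(): the state, without advancing time (a new reading comes with each control period).
- read_camera(name): name is "side" or "top" or "wrist"; returns a dict with "color" (384x512x3 uint8, red, green, blue), "intrinsics" (3x3 intrinsics, pixels), "world_from_camera" (4x4, takes a point from camera to world coordinates); the wrist camera has in their place "mount" (4x4, takes a point from camera to tool coordinates, whose origin is the TCP and whose axes are the flange's). Camera axes: x right, y up, looking along -z (the intrinsics and any distortion apply to the point x, -y, -z); pixel columns grow to the right and rows downward; lengths in m; the calibration is good to about 2 mm. A picture is of the moment at which its call begins: read the wrist's pose just before it. There is no depth.
- workorder.finish_job(): hands the job in; it is judged then, once.
Trained networks look in a picture, given as the dict that the camera call returned (one of the last four; its "shot" number tells which), for a name from the list of things; names that differ only in an ending like _2 or _b are one class to them, and where a whole thing is asked for, a point or a joint stands for the part that bears it (a point fixed in the world has none). Each returns a list of dicts, best first, with "score" (0 to 1); they miss things now and then, are a little off and sometimes report something else, mostly with a low value. They report only what shows in the picture. A call takes as long as a camera call. They do not tell look-alikes from the thing itself.
- masks_of(picture, name): "mask" (384x512 bool, what is visible of it) and "bbox" ([left, top, right, bottom] in pixels, round what is visible of it).
The state is a dict: "time": time; "q": joint angles; "joint_vel": joint speeds; "joint_torque": joint torques, N m; "tool_pos": TCP position; "tcp_rot": TCP orientation; "wrist_force": force on the tool from outside, world axes, zero at the start; "torque": the same for the moment, N m; "width": opening from 0.0 (shut) to 1.0 (fully open); "grip_force": force on a finger pad.
Only numpy, scipy, OpenCV 4.12 (cv2) and the standard library are available. Lean on these libraries where they do the work, as an engineer would, in place of code of your own. Each camera call takes 0.05 s, during which the arm holds its last target. There are 200 camera calls.

## Working session

There is one attempt and no reset: what is moved stays moved. The work goes in short steps, Python scripts to look and compute and a tool call to move; the robot and the scene stay as the last step left them, time stands still between calls to the robot, and variables do not carry over. Pictures are saved under pics/ and viewed, at most 14 in all, crops included, and the job is handed in when it is done.

Besides the shell and the picture viewer there is one more tool, called after "Call:" as name(argument=value, ...) on one line, values as JSON. drive_tool: Moves the arm, as the interface text tells. Its arguments: {"type":"object","properties":{"rows":{"type":"array"},"force":{"type":"number"}},"required":["rows"]}

```bash
mkdir -p pics; ls; cat > h.py <<'E'
import numpy as np, cv2
from scipy.spatial.transform import Rotation as R
from workcell import status, read_camera, workorder, masks_of
def save(p,name,scale=1.5):
    im=cv2.cvtColor(p['color'],cv2.COLOR_RGB2BGR)
    cv2.imwrite('pics/'+name,cv2.resize(im,None,fx=scale,fy=scale,interpolation=cv2.INTER_CUBIC))
def wfc(p,st=None):
    if 'world_from_camera' in p: return np.array(p['world_from_camera'])
    T=np.eye(4); T[:3,:3]=R.from_rotvec(st['tcp_rot']).as_matrix(); T[:3,3]=st['tool_pos']
    return T@np.array(p['mount'])
def unproj(p,uv,z,T):
    K=np.array(p['intrinsics']); uv=np.atleast_2d(np.array(uv,float))
    d=np.c_[(uv[:,0]-K[0,2])/K[0,0],-(uv[:,1]-K[1,2])/K[1,1],-np.ones(len(uv))]@T[:3,:3].T
    return T[:3,3]+d*((z-T[2,3])/d[:,2])[:,None]
def proj(p,X,T):
    K=np.array(p['intrinsics']); c=(np.atleast_2d(X)-T[:3,3])@T[:3,:3]
    return np.c_[K[0,2]+K[0,0]*c[:,0]/-c[:,2],K[1,2]-K[1,1]*c[:,1]/-c[:,2]]
E
python3 - <<'E'
from h import *
s=status.read_state(); print(s)
for n in ['top','side','wrist']:
    p=read_camera(n); save(p,n+'0.png'); print(n,[k for k in p],p['intrinsics'],p.get('world_from_camera',p.get('mount')))
    for o in ['tray','switch_box','stand','flat_driver','shim0','spool','dropper']:
        print(o,[(round(m['score'],2),m['bbox']) for m in masks_of(p,o)])
E
```

```text
pics
{'time': 0.0, 'q': array([-1.18591248e+00,  2.64789402e-01,  1.60540041e+00,  2.34882481e-06,
        1.27369726e+00, -3.69206428e-02]), 'joint_vel': array([ 0.00042542,  0.00097899,  0.00028694, -0.00013131, -0.00037134,
        0.00077292]), 'joint_torque': array([ 1.68767765e-03, -5.15098035e+01, -3.67319119e+01,  1.29588070e-04,
        1.27721616e-02,  1.58775819e-07]), 'tool_pos': array([ 0.27605669, -0.61515315,  0.22992334]), 'tcp_rot': array([-3.06977268e+00, -6.57193818e-01,  6.19963370e-04]), 'wrist_force': array([ 0.38433719,  0.48291013, -0.04575544]), 'torque': array([-0.00738811,  0.0465153 ,  0.01479264]), 'grip_force': 0.0, 'width': 1.0005885684464058}
top ['color', 'intrinsics', 'world_from_camera', 'shot'] [[359.51229508   0.         253.59431722]
 [  0.         359.51229508 193.92264962]
 [  0.           0.           1.        ]] [[ 0.02623255  0.98303303 -0.18154317  0.34454481]
 [-0.99959143  0.02785657  0.00640122 -0.00251216]
 [ 0.01134978  0.18130108  0.98336214  1.20329185]
 [ 0.          0.          0.          1.        ]]
tray [(0.81, [211.5, 134.5, 
[... 1365 characters left out ...]
79.9, 260.2, 236.3]), (0.46, [235.5, 144.9, 261.5, 169.1])]
dropper [(0.69, [276.9, 120.1, 287.4, 150.7]), (0.58, [243.1, 145.5, 250.1, 152.0]), (0.19, [191.9, 181.0, 260.6, 236.7])]
wrist ['color', 'intrinsics', 'mount', 'shot'] [[280.10122201   0.         253.99872929]
 [  0.         280.10122201 188.03002305]
 [  0.           0.           1.        ]] [[-6.45479895e-06  9.59487528e-01  2.81751100e-01  7.08140799e-02]
 [ 9.99999798e-01 -1.72863033e-04  6.11584913e-04  4.14637346e-04]
 [ 6.35512446e-04  2.81751048e-01 -9.59487334e-01 -1.43835827e-01]
 [ 0.00000000e+00  0.00000000e+00  0.00000000e+00  1.00000000e+00]]
tray []
switch_box []
stand []
flat_driver []
shim0 []
spool []
dropper []
```

```bash
python3 - <<'E'
import cv2
a=cv2.imread('pics/top0.png'); b=cv2.imread('pics/side0.png')
print(a.shape)
a=a[140:440,120:570]; b=b[180:510,230:470]
cv2.imwrite('pics/t1.png',cv2.resize(a,(800,533),interpolation=cv2.INTER_CUBIC))
cv2.imwrite('pics/s1.png',cv2.resize(b,(430,591),interpolation=cv2.INTER_CUBIC))
E
```

```text
(576, 768, 3)
```

View pics/t1.png

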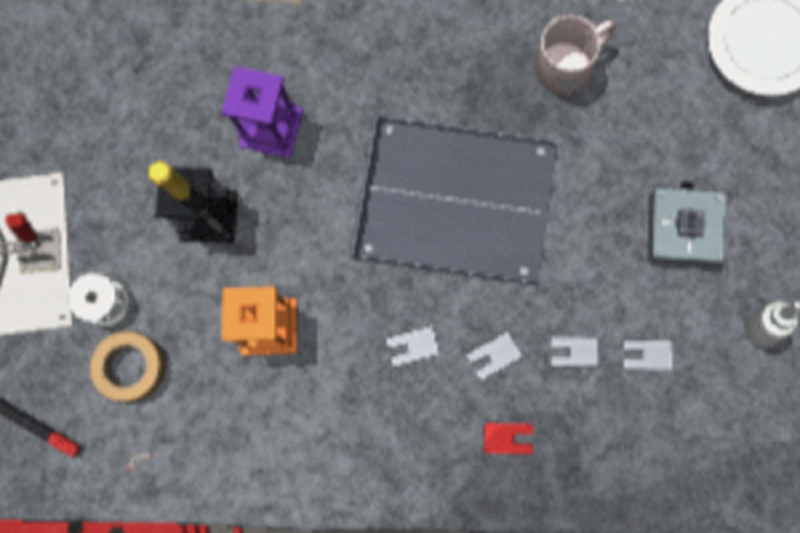

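View pics/s1.png

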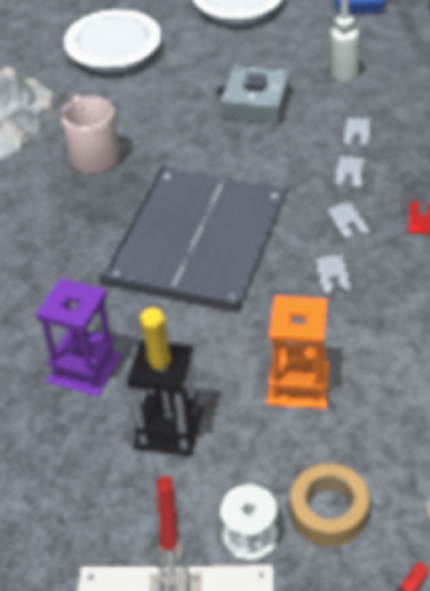

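The top view shows four grey shims in a row at t1 (412,345), (495,355), (573,352) and (648,354), slots facing left. The red look-alike is at (508,438), the tray at (458,198) and the box at (688,225). Three stands are visible: purple (262,110), black (197,205) and orange (260,320). The black one, which holds the yellow driver, fits the description. Next I'll get world positions.

```bash
python3 - <<'E'
from h import *
p=read_camera('top'); T=wfc(p)
def o(x,y): return [(x/1.7778+120)/1.5,(y/1.7778+140)/1.5]
pts={'traycorners(TL,TR,BR,BL)':([(380,118),(556,143),(537,282),(358,258)],.006),'line':([(370,187),(541,212)],.003),
'shims':([(412,345),(495,355),(573,352),(648,354),(508,438)],.006),'dial':([(690,222)],.05),'stand':([(186,193)],.122),'spool':([(95,298)],.05),'purple':([(255,95)],.122),'orange':([(248,314)],.122),'mug':([(570,55)],.05),'dropper':([(775,325)],.1)}
for k,(l,z) in pts.items(): print(k,np.round(unproj(p,[o(*a) for a in l],z,T)[:,:2],3).tolist())
E
```

```text
traycorners(TL,TR,BR,BL) [[0.762, 0.103], [0.735, -0.127], [0.551, -0.105], [0.575, 0.123]]
line [[0.669, 0.112], [0.643, -0.109]]
shims [[0.466, 0.051], [0.457, -0.053], [0.463, -0.151], [0.463, -0.245], [0.355, -0.071]]
dial [[0.624, -0.289]]
stand [[0.624, 0.314]]
spool [[0.508, 0.434]]
purple [[0.746, 0.242]]
orange [[0.485, 0.233]]
mug [[0.838, -0.139]]
dropper [[0.491, -0.374]]
```

Call:
drive_tool(rows=[[0,0,-7,0,0,-0.012,1],[0,0,-7,0,0,-0.012,1],[0,0,-7,0,0,-0.012,1],[0,0,-7,0,0,-0.012,1],[0,0,-7,0,0,-0.012,1],[0,0,-7,0,0,-0.012,1],[0,0,-7,0,0,-0.012,1],[0,0,-7,0,0,-0.012,1]])

```text
time: 1.92
tool_pos: [0.2763, -0.6158, 0.3279]
tcp_rot: [-2.397, -2.03, -0.0]
wrist_force: [0.5, 0.2, -0.1]
width: 0.996
grip_force: 0.0
```

```bash
cat >> h.py <<'E'
def Rt(psi,tilt=0):
    """tool down, tool x at psi (deg); tilt: deg about tool y"""
    c,s=np.cos(np.radians(psi)),np.sin(np.radians(psi))
    M=np.array([[c,s,0],[s,-c,0],[0,0,-1.]])
    return M@R.from_euler('y',tilt,degrees=True).as_matrix()
def go(pos,psi,tilt=0,frm=None):
    """print turn (rotvec deg, in present tool frame) and shift in present and in final tool axes"""
    if frm is None:
        s=status.read_state(); M=R.from_rotvec(s['tcp_rot']).as_matrix(); t=s['tool_pos']
        print('t',round(s['time'],2),'at',np.round(t,4),'psi',round(np.degrees(np.arctan2(M[1,0],M[0,0])),2),'w',round(s['width'],3),'F',np.round(s['wrist_force'],1),'g',s['grip_force'])
    else: t,M=frm
    N=Rt(psi,tilt); d=np.array(pos)-t
    print('turn',np.round(np.degrees(R.from_matrix(M.T@N).as_rotvec()),2),'shift now-axes',np.round(M.T@d,4),'final-axes',np.round(N.T@d,4))
    return np.array(pos),N
E
python3 -c "
from h import *
go([.47,-.17,.33],90)"
```

```text
t 1.92 at [ 0.2763 -0.6158  0.3279] psi 80.52 w 0.996 F [ 0.5  0.2 -0.1] g 0.0
turn [-0.   -0.   -9.48] shift now-axes [ 0.4716  0.1176 -0.0021] final-axes [ 0.4458  0.1937 -0.0021]
```

Call:
drive_tool(rows=[[0,0,-4.75,0,0,0,1],[0,0,-4.75,0,0,0,1],[0,0,0,0.037,0.016,0,1],[0,0,0,0.037,0.016,0,1],[0,0,0,0.037,0.016,0,1],[0,0,0,0.037,0.016,0,1],[0,0,0,0.037,0.016,0,1],[0,0,0,0.037,0.016,0,1]])

```text
time: 2.58
tool_pos: [0.374, -0.3926, 0.3274]
tcp_rot: [2.228, 2.214, 0.0]
wrist_force: [0.8, -0.4, 0.1]
width: 1.002
grip_force: 0.0
```

Call:
drive_tool(rows=[[0,0,0,0.037,0.016,0,1],[0,0,0,0.037,0.016,0,1],[0,0,0,0.037,0.016,0,1],[0,0,0,0.037,0.016,0,1],[0,0,0,0.037,0.016,0,1],[0,0,0,0.037,0.016,0,1],[0,0,0,0,0,0,1]])

```text
time: 3.17
tool_pos: [0.4731, -0.1668, 0.3276]
tcp_rot: [-2.22, -2.222, -0.006]
wrist_force: [-0.6, -0.7, -0.3]
width: 1.001
grip_force: 0.0
```

```bash
cat >> h.py <<'E'
def shims(p,T,z=0.003,thr=.25):
    """measured shim centres/head direction from masks: min-area rect + slot side"""
    out=[]
    for m in masks_of(p,'shim0'):
        if m['score']<thr: continue
        k=m['mask'].astype(np.uint8); c=np.median(p['color'][m['mask']],axis=0)
        cs,_=cv2.findContours(k,cv2.RETR_EXTERNAL,cv2.CHAIN_APPROX_NONE); c0=max(cs,key=cv2.contourArea)[:,0]
        w=unproj(p,c0,z,T)[:,:2]
        rc,sz,_=rect=cv2.minAreaRect((w*1000).astype(np.float32)); b=cv2.boxPoints(rect)
        e=[b[1]-b[0],b[2]-b[1]]; L=max(e,key=np.linalg.norm); L/=np.linalg.norm(L)
        ys,xs=np.nonzero(k); cen=unproj(p,[[xs.mean(),ys.mean()]],z,T)[0,:2]*1000
        if (cen-np.array(rc))@L>0: L=-L   # head opposite to centroid offset
        out.append((round(m['score'],2),np.round(np.array(rc)/1000,4),np.round(sorted(sz),1),'head',round(np.degrees(np.arctan2(L[1],L[0])),1),'rgb',c.astype(int),np.round(m['bbox']).astype(int).tolist()))
    return out
E
python3 - <<'E'
from h import *
s=status.read_state(); p=read_camera('wrist'); T=wfc(p,s); save(p,'w1.png'); 
print(s['tool_pos'],s['tcp_rot'],np.abs(s['joint_vel']).max())
for a in shims(p,T): print(a)
E
```

```text
[ 0.47306512 -0.16676607  0.32764118] [-2.21988278 -2.2217732  -0.00629814] 0.10168816071893619
(0.98, array([ 0.4634, -0.1528]), array([36.2, 59.6]), 'head', np.float32(90.3), 'rgb', array([215, 222, 229]), [236, 121, 259, 161])
(0.87, array([ 0.3537, -0.0713]), array([36.9, 59.9]), 'head', np.float32(-90.3), 'rgb', array([227,  62,  62]), [167, 72, 189, 112])
(0.78, array([ 0.461 , -0.2462]), array([38.6, 61. ]), 'head', np.float32(90.3), 'rgb', array([180, 186, 197]), [236, 177, 257, 212])
(0.61, array([0.4683, 0.0393]), array([37.8, 39.3]), 'head', np.float32(105.0), 'rgb', array([230, 235, 241]), [234, 0, 268, 25])
(0.56, array([ 0.4544, -0.0526]), array([37.3, 60.6]), 'head', np.float32(122.4), 'rgb', array([231, 235, 242]), [223, 56, 259, 102])
```

View pics/w1.png

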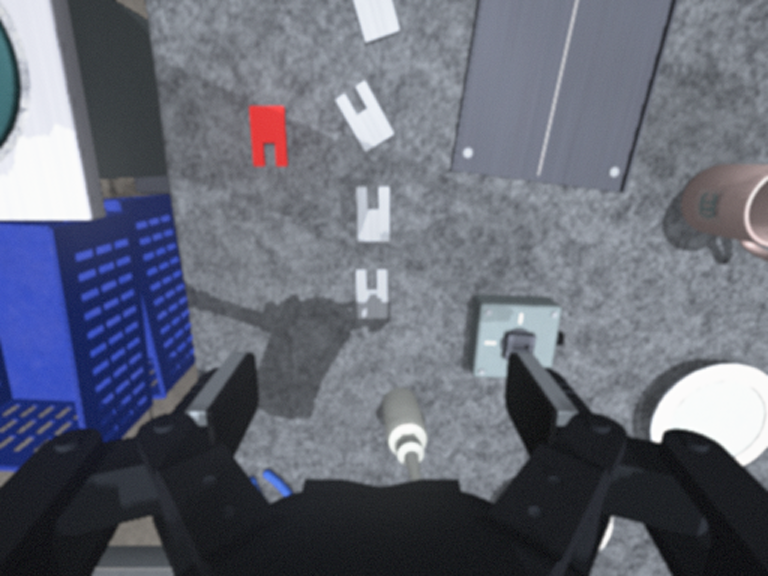

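The wrist view gives shim rectangles of 36x60 mm as expected, and the red look-alike at (268,135) is excluded by colour. The end of the tray nearest us at (540,180) has no wall, so the stop is at world +y. I'll view the rest of the tray and the whole top image.

Call:
drive_tool(rows=[[0,0,0,0.036,0.036,0,1],[0,0,0,0.036,0.036,0,1],[0,0,0,0.036,0.036,0,1],[0,0,0,0.012,0.012,0,1],[0,0,0,0,0,0,1],[0,0,0,0,0,0,1]])

```text
time: 3.77
tool_pos: [0.5717, -0.0742, 0.3267]
tcp_rot: [-2.227, -2.215, 0.003]
wrist_force: [-1.0, -0.5, -0.4]
width: 1.001
grip_force: 0.0
```

```bash
python3 - <<'E'
from h import *
s=status.read_state(); p=read_camera('wrist'); T=wfc(p,s); save(p,'w2.png'); 
print(s['tool_pos'],s['tcp_rot'],np.abs(s['joint_vel']).max())
for a in shims(p,T): print(a)
g=p['color'].astype(int)
np.save('w2.npy',T); import pickle; pickle.dump({k:p[k] for k in ['color','intrinsics']},open('w2.pkl','wb'))
for m in masks_of(p,'tray'): print(m['score'],m['bbox'])
E
```

```text
[ 0.57174404 -0.07423     0.32671839] [-2.2273212  -2.2146747   0.00287583] 0.02527747880318455
(0.93, array([ 0.4551, -0.0527]), array([37.4, 61.1]), 'head', np.float32(120.2), 'rgb', array([187, 194, 204]), [162, 116, 202, 159])
(0.82, array([ 0.4631, -0.1534]), array([36.9, 59.6]), 'head', np.float32(91.0), 'rgb', array([180, 186, 196]), [183, 177, 205, 212])
(0.68, array([ 0.3531, -0.0721]), array([38.1, 60.3]), 'head', np.float32(-90.3), 'rgb', array([225,  58,  59]), [111, 134, 137, 170])
(0.58, array([0.4639, 0.0497]), array([39.2, 63.5]), 'head', np.float32(107.7), 'rgb', array([228, 232, 239]), [167, 44, 206, 95])
(0.55, array([ 0.4608, -0.2464]), array([36.9, 61.7]), 'head', np.float32(90.8), 'rgb', array([137, 141, 149]), [183, 228, 204, 263])
0.59 [240.7, 4.6, 388.7, 181.5]
```

View pics/w2.png

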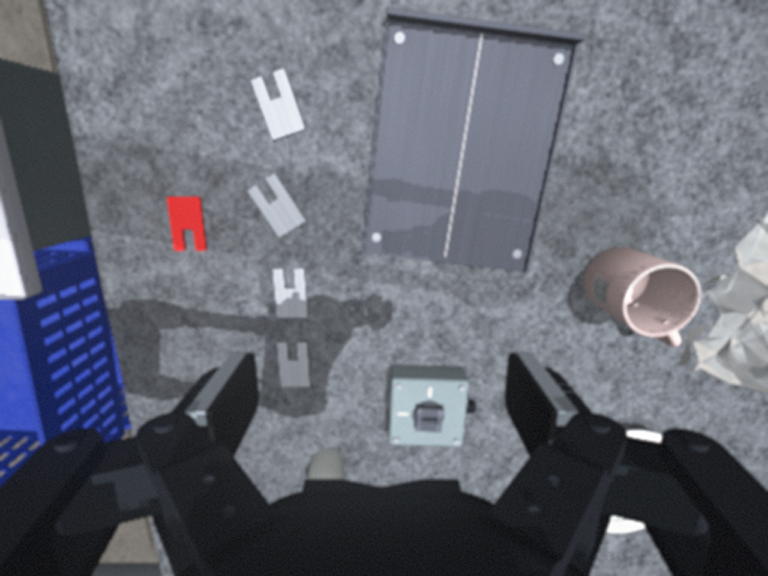

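View pics/top0.png

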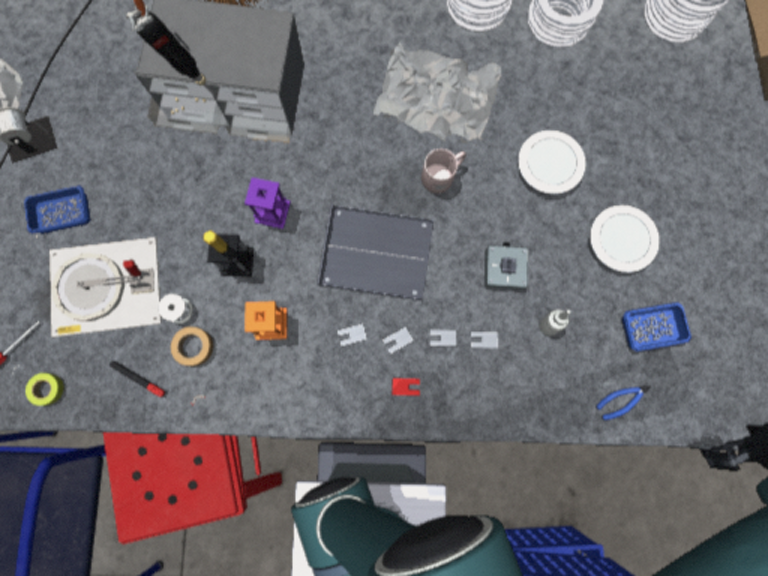

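```bash
python3 - <<'E'
from h import *
import pickle
p=pickle.load(open('w2.pkl','rb')); T=np.load('w2.npy')
im=p['color'].astype(int); g=im.sum(2)
# white line subpixel: per row brightest near expected
pts=[]
for r in range(28,168,2):
    c0=(481+(446-481)*(r*1.5-36)/(255-36))/1.5
    cs=np.arange(int(c0)-5,int(c0)+7); v=g[r,cs]-np.median(g[r,cs]); v=np.clip(v-30,0,None)
    if v.sum()>60: pts.append([(cs*v).sum()/v.sum(),r])
w=unproj(p,pts,.003,T)[:,:2]; 
vx,vy,x0,y0=cv2.fitLine((w*1000).astype(np.float32),cv2.DIST_HUBER,0,.01,.01).ravel()
d=np.array([vx,vy])*np.sign(vy); print('n',len(pts),'dir',np.degrees(np.arctan2(d[1],d[0])),'pt',x0,y0,'res',np.std((w*1000-[x0,y0])@[-d[1],d[0]]))
riv=unproj(p,np.array([(400,38),(559,59),(516,254),(376,238)])/1.5,.003,T)[:,:2]; print('rivets',riv.round(4).tolist(),'mean',riv.mean(0))
print('wall top corners z.022',unproj(p,np.array([(388,12),(582,40)])/1.5,.022,T)[:,:2].round(4).tolist(),'base',unproj(p,np.array([(391,24),(574,43)])/1.5,.003,T)[:,:2].round(4).tolist())
print('south corners',unproj(p,np.array([(368,253),(526,271)])/1.5,.003,T)[:,:2].round(4).tolist())
big=cv2.resize(cv2.cvtColor(p['color'],cv2.COLOR_RGB2BGR)[0:190,230:400],None,fx=3.1,fy=3.1,interpolation=cv2.INTER_CUBIC)
c=riv.mean(0); th=np.arctan2(d[1],d[0])-np.pi/2
c=np.array([x0,y0])/1000+d*((c-np.array([x0,y0])/1000)@d); print('tray c,yaw',c,np.degrees(th))
def L(x,y,z): return np.r_[c+np.array([np.cos(th)*x-np.sin(th)*y,np.sin(th)*x+np.cos(th)*y]),z]
for a,b in [((-.095,-.12,.003),(.095,-.12,.003)),((-.092,.114,.003),(.092,.114,.003)),((-.095,.114,.022),(.095,.114,.022)),((-.095,.12,.022),(.095,.12,.022)),((-.095,-.12,.01),(-.095,.12,.01)),((.095,-.12,.01),(.095,.12,.01)),((0,-.12,.003),(0,.114,.003))]:
    q=(proj(p,[L(*a),L(*b)],T)-[230,0]+.5)*3.1
    cv2.line(big,tuple(int(v) for v in q[0]),tuple(int(v) for v in q[1]),(0,255,0),1)
cv2.imwrite('pics/tr.png',big)
E
```

```text
n 70 dir 82.94209 pt 656.8335 3.8789964 res 0.12514541631910542
rivets [[0.5905, 0.1112], [0.75, 0.0915], [0.7239, -0.1083], [0.5649, -0.089]] mean [0.65731617 0.00134498]
wall top corners z.022 [[0.5783, 0.1283], [0.7628, 0.1038]] base [[0.5815, 0.1235], [0.7633, 0.1057]]
south corners [[0.5556, -0.1062], [0.7371, -0.1283]]
tray c,yaw [0.65653176 0.0014421 ] -7.057907
```

View pics/tr.png

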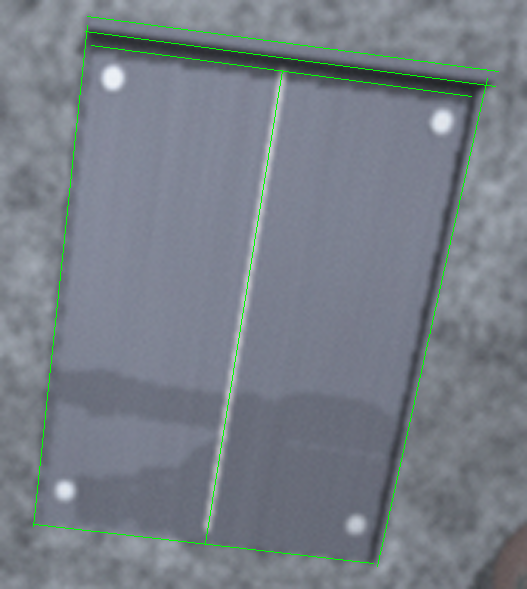

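The projected outline fits the tray line and sides. The wall base at (92,50) sits about 2 mm nearer than drawn, so I take the tray centre as (0.6563, -0.0006) and yaw as -7.06°. There are exactly four grey shims. Now to pick shim A, the nearest to the stop.

```bash
cat >> h.py <<'E'
TC=np.array([.6563,-.0006]); TY=-7.06
def pick(c,head,z,back=.015,**k):
    a=np.radians(head); return go([c[0]-back*np.cos(a),c[1]-back*np.sin(a),z],head,**k)
def place(ys,tilt,dz,back=.015,zbase=.001,dx=0,**k):
    """shim centre-of-underside at tray y (foot-based when tilted); foot on floor + dz"""
    th=np.radians(TY); a=np.radians(tilt)
    along=30-back*1000 # mm from foot along shim
    # point of tool on shim: along from foot, zbase above underside
    yy=ys*1000-30+along*np.cos(a)-zbase*1000*np.sin(a); zz=3+along*np.sin(a)+zbase*1000*np.cos(a)+dz*1000
    xy=TC+np.array([np.cos(th)*dx-np.sin(th)*yy/1000,np.sin(th)*dx+np.cos(th)*yy/1000])
    return go([xy[0],xy[1],zz/1000],90+TY,-tilt,**k)
E
python3 - <<'E'
from h import *
f=pick((.464,.050),106.5,.06)
f=pick((.464,.050),106.5,.0012,frm=f)
E
```

```text
t 3.92 at [ 0.571  -0.0749  0.3273] psi 89.55 w 1.001 F [ 0.  -0.   0.2] g 0.0
turn [ -0.04   0.03 -16.95] shift now-axes [ 0.1099 -0.1034  0.2673] final-axes [ 0.1351 -0.0671  0.2673]
turn [0. 0. 0.] shift now-axes [0.     0.     0.0588] final-axes [0.     0.     0.0588]
```

```bash
sed -i 's/90+TY,-tilt/90+TY,tilt/' h.py
```

Call:
drive_tool(rows=[[0,0,-5.65,0,0,0,1],[0,0,-5.65,0,0,0,1],[0,0,-5.65,0,0,0,1],[0,0,0,0.034,-0.017,0.02,1],[0,0,0,0.034,-0.017,0.02,1],[0,0,0,0.034,-0.017,0.02,1],[0,0,0,0.033,-0.016,0.02,1],[0,0,0,0,0,0.04,1]])

```text
time: 4.58
tool_pos: [0.4701, 0.0366, 0.2124]
tcp_rot: [1.874, 2.516, 0.009]
wrist_force: [1.1, -0.3, 1.0]
width: 1.001
grip_force: 0.0
```

Call:
drive_tool(rows=[[0,0,0,0,0,0.04,1],[0,0,0,0,0,0.04,1],[0,0,0,0,0,0.04,1],[0,0,0,0,0,0.027,1],[0,0,0,0,0,0,1],[0,0,0,0,0,0,1]])

```text
time: 5.08
tool_pos: [0.4696, 0.0334, 0.0612]
tcp_rot: [-1.877, -2.515, 0.004]
wrist_force: [-0.1, -0.4, 1.1]
width: 1.004
grip_force: 0.0
```

```bash
python3 - <<'E'
from h import *
s=status.read_state(); p=read_camera('wrist'); T=wfc(p,s); save(p,'w3.png')
for a in shims(p,T): print(a)
pick((.464,.050),106.5,.0012)
E
```

```text
(0.85, array([0.4656, 0.0496]), array([37.1, 61.3]), 'head', np.float32(107.2), 'rgb', array([200, 206, 218]), [229, 138, 285, 220])
(0.75, array([ 0.3538, -0.0654]), array([39.1, 49.1]), 'head', np.float32(-89.1), 'rgb', array([244,  57,  55]), [65, 244, 112, 294])
(0.64, array([ 0.4558, -0.0536]), array([38.2, 63.6]), 'head', np.float32(-59.7), 'rgb', array([140, 145, 153]), [179, 256, 239, 325])
t 5.18 at [0.4733 0.0338 0.0644] psi 106.55 w 1.001 F [0.9 0.1 0.4] g 0.0
turn [0.2  0.06 0.05] shift now-axes [ 0.0032 -0.0045  0.0632] final-axes [ 0.0032 -0.0043  0.0632]
```

```bash
python3 - <<'E'
from h import *
for i in range(3):
    s=status.read_state(); print(s['time'],s['tool_pos'].round(4),s['tcp_rot'].round(4),np.abs(s['joint_vel']).max().round(3)); read_camera('wrist')
pick((.465,.050),106.8,.0012)
E
```

```text
5.1833 [0.4733 0.0338 0.0644] [1.8768 2.5157 0.0034] 0.021
5.2333 [0.474 0.034 0.065] [1.8758 2.515  0.0049] 0.008
5.2833 [0.4741 0.0341 0.0651] [1.8753 2.515  0.0052] 0.006
t 5.33 at [0.4739 0.0342 0.0649] psi 106.59 w 0.997 F [ 0.2  0.2 -0.4] g 0.0
turn [ 0.29  0.08 -0.21] shift now-axes [ 0.0027 -0.0043  0.0637] final-axes [ 0.0027 -0.004   0.0637]
```

Call:
drive_tool(rows=[[0.3,0,0,0.0027,-0.0042,0.02,1],[0,0,0,0,0,0.025,1],[0,0,0,0,0,0.015,1],[0,0,0,0,0,0.0035,1],[0,0,0,0,0,0,1],[0,0,0,0,0,0,1],[0,0,0,0,0,0,1]])

```text
time: 5.92
tool_pos: [0.4683, 0.0359, 0.0003]
tcp_rot: [-1.877, -2.519, 0.003]
wrist_force: [0.1, 0.3, 0.4]
width: 1.003
grip_force: 0.0
```

Call:
drive_tool(force=60, rows=[[0,0,0,0,0,0,0.25],[0,0,0,0,0,0,0.25],[0,0,0,0,0,0,0.25],[0,0,0,0,0,0,0.25],[0,0,0,0,0,0,0.25],[0,0,0,0,0,0,0.25]])

```text
time: 6.42
tool_pos: [0.4676, 0.0359, -0.0004]
tcp_rot: [-1.876, -2.518, 0.005]
wrist_force: [0.4, 0.4, 6.1]
width: 0.396
grip_force: 59.9
```

Call:
drive_tool(rows=[[0,0,0,0,0,-0.02,0.25],[0,0,0,0,0,-0.03,0.25],[0,0,0,0,0,-0.03,0.25],[0,0,0,0,0,0,0.25],[0,0,0,0,0,0,0.25],[0,0,0,0,0,0,0.25]])

```text
time: 6.92
tool_pos: [0.4661, 0.0359, 0.078]
tcp_rot: [-1.875, -2.516, 0.008]
wrist_force: [0.1, 0.4, -1.6]
width: 0.395
grip_force: 59.9
```

```bash
python3 - <<'E'
from h import *
s=status.read_state(); p=read_camera('wrist'); save(p,'w4.png',1); T=wfc(p,s)
for a in shims(p,T,z=s['tool_pos'][2]+.003): print(a)
place(.079,0,.04,zbase=-.0004)
E
```

```text
(0.68, array([0.4616, 0.0489]), array([36.9, 62.5]), 'head', np.float32(104.8), 'rgb', array([204, 211, 221]), [219, 160, 294, 267])
(0.63, array([ 0.4564, -0.0013]), array([21.5, 30.6]), 'head', np.float32(119.6), 'rgb', array([221, 226, 234]), [208, 267, 244, 314])
(0.63, array([ 0.3864, -0.0097]), array([24.7, 41.8]), 'head', np.float32(-90.2), 'rgb', array([238,  61,  59]), [75, 236, 125, 299])
t 7.02 at [0.4651 0.0359 0.0769] psi 106.62 w 0.395 F [ 0.7  0.1 -2.2] g 59.91423726081848
turn [-0.5   0.05 23.68] shift now-axes [-0.031   0.1988  0.0325] final-axes [0.0513 0.1942 0.0343]
```

View pics/w4.png

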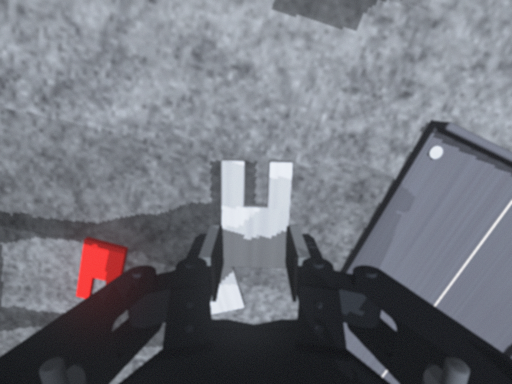

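The shim is held square between the pads, with its slot at (256,185) facing ahead. On to the tray.

Call:
drive_tool(rows=[[0,0,5.92,0,0,-0.006,0.25],[0,0,5.92,0,0,-0.006,0.25],[0,0,5.92,0,0,-0.004,0.25],[-0.5,0,5.92,0,0,0,0.25],[0,0,0,0.009,0.036,0,0.25],[0,0,0,0.011,0.04,0,0.25],[0,0,0,0.011,0.04,0,0.25],[0,0,0,0.011,0.04,0,0.25]])

```text
time: 7.68
tool_pos: [0.6269, 0.0586, 0.0927]
tcp_rot: [2.353, 2.079, -0.003]
wrist_force: [0.4, 0.5, -0.4]
width: 0.389
grip_force: 59.9
```

Call:
drive_tool(rows=[[0,0,0,0.0093,0.0382,0,0.25],[0,0,0,0,0,0.03,0.25],[0,0,0,0,0,0.02,0.25],[0,0,0,0,0,0,0.25],[0,0,0,0,0,0,0.25],[0,0,0,0,0,0,0.25],[0,0,0,0,0,0,0.25]])

```text
time: 8.27
tool_pos: [0.6667, 0.0629, 0.0465]
tcp_rot: [2.35, 2.077, 0.004]
wrist_force: [-0.3, -0.5, -1.1]
width: 0.396
grip_force: 60.0
```

```bash
python3 - <<'E'
from h import *
place(.079,0,.0005,back=.014,zbase=-.0004)
s=status.read_state(); p=read_camera('wrist'); save(p,'w5.png',1)
E
```

```text
t 8.27 at [0.6667 0.0629 0.0465] psi 82.93 w 0.396 F [-0.3 -0.5 -1.1] g 59.966182708740234
turn [ 0.32  0.07 -0.01] shift now-axes [ 0.0008 -0.0028  0.0434] final-axes [ 0.0007 -0.0026  0.0434]
```

View pics/w5.png

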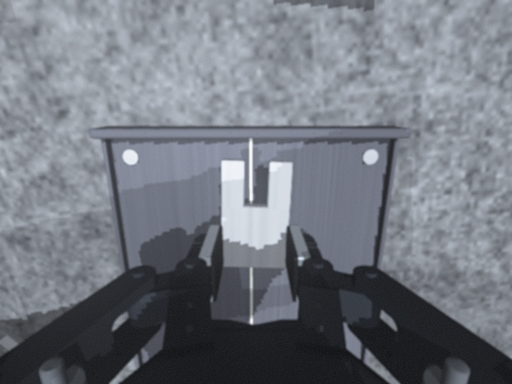

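Call:
drive_tool(rows=[[0.3,0,0,0.0007,-0.0026,0.02,0.25],[0,0,0,0,0,0.015,0.25],[0,0,0,0,0,0.006,0.25],[0,0,0,0,0,0.002,0.25],[0,0,0,0,0,0,0.25],[0,0,0,0,0,0,0.25],[0,0,0,0,0,0,0.25]])

```text
time: 8.9
tool_pos: [0.6637, 0.0638, 0.0027]
tcp_rot: [2.354, 2.08, -0.003]
wrist_force: [-1.2, -0.7, 1.8]
width: 0.393
grip_force: 60.3
```

```bash
python3 - <<'E'
from h import *
place(.079,0,0.0,back=.014,zbase=-.0004)
s=status.read_state(); p=read_camera('wrist'); save(p,'w6.png',1); T=wfc(p,s)
for a in shims(p,T,z=.006)[:1]: print(a)
E
```

```text
t 8.9 at [0.6637 0.0638 0.0027] psi 82.94 w 0.393 F [-1.2 -0.7  1.8] g 60.29655933380127
turn [-0.07  0.1  -0.  ] shift now-axes [0.0002 0.0006 0.0001] final-axes [0.0002 0.0006 0.0001]
(0.8, array([0.6646, 0.0773]), array([37.3, 62.3]), 'head', np.float32(81.1), 'rgb', array([214, 220, 227]), [218, 157, 295, 267])
```

Call:
drive_tool(rows=[[0,0,0,0,0,0,0.8],[0,0,0,0,0,0,0.8],[0,0,0,0,0,0,0.8],[0,0,0,0,0,-0.015,1],[0,0,0,0,0,-0.03,1],[0,0,0,0,0,-0.035,1],[0,0,0,-0.02,-0.03,-0.02,1],[0,0,0,-0.03,-0.035,0,1]])

```text
time: 9.67
tool_pos: [0.6034, 0.0258, 0.1106]
tcp_rot: [2.345, 2.077, 0.014]
wrist_force: [1.7, -1.1, 0.8]
width: 0.999
grip_force: 0.0
```

```bash
python3 - <<'E'
from h import *
pick((.4555,-.053),120.5,.11)
E
```

```text
t 9.67 at [0.6034 0.0258 0.1106] psi 83.07 w 0.999 F [ 1.7 -1.1  0.8] g 0.0
turn [  0.74   0.21 -37.43] shift now-axes [-0.108  -0.1281 -0.0012] final-axes [-0.0079 -0.1674  0.0006]
```

Call:
drive_tool(rows=[[0,0,0,-0.034,-0.04,0,1],[0,0,0,-0.034,-0.04,0,1],[0,0,0,-0.034,-0.04,0,1],[0,0,-6.24,0,0,0,1],[0,0,-6.24,0,0,0,1],[0,0,-6.24,0,0,0,1],[0,0,-6.24,0,0,0,1],[0,0,-6.24,0,0,0,1]])

```text
time: 10.33
tool_pos: [0.4928, -0.0441, 0.1041]
tcp_rot: [1.701, 2.64, -0.002]
wrist_force: [-0.9, 0.9, 0.3]
width: 1.003
grip_force: 0.0
```

Call:
drive_tool(rows=[[0,0,-6.24,0,0,0,1],[0,0,0,0,0,0,1],[0,0,0,0,0,0,1],[0,0,0,0,0,0,1]])

```text
time: 10.67
tool_pos: [0.4927, -0.0439, 0.1033]
tcp_rot: [1.565, 2.724, -0.003]
wrist_force: [-0.5, -0.2, 0.2]
width: 0.998
grip_force: 0.0
```

```bash
python3 - <<'E'
from h import *
s=status.read_state(); p=read_camera('wrist'); T=wfc(p,s)
for a in shims(p,T): print(a)
pick((.4555,-.053),120.5,0.0003)
E
```

```text
(0.93, array([ 0.4707, -0.1542]), array([23.2, 63.3]), 'head', np.float32(-89.3), 'rgb', array([182, 189, 200]), [161, 231, 203, 297])
(0.69, array([0.6689, 0.0779]), array([42.7, 61.4]), 'head', np.float32(81.7), 'rgb', array([224, 229, 236]), [454, 130, 512, 206])
(0.56, array([ 0.354 , -0.0724]), array([38. , 62.6]), 'head', np.float32(-90.1), 'rgb', array([236,  58,  57]), [68, 95, 131, 178])
t 10.77 at [ 0.4926 -0.0438  0.103 ] psi 120.28 w 0.999 F [-1.1 -0.6 -0.4] g 0.0
turn [-0.1   0.04 -0.22] shift now-axes [-0.0041 -0.0364  0.1028] final-axes [-0.0041 -0.0366  0.1027]
```

```bash
python3 - <<'E'
from h import *
s=status.read_state(); p=read_camera('wrist'); T=wfc(p,s); save(p,'w7.png',1)
for a in shims(p,T,thr=.05): print(a)
print(proj(p,[[.4555,-.053,.006]],T))
E
```

```text
(0.88, array([ 0.4561, -0.0528]), array([37.8, 61.8]), 'head', np.float32(119.3), 'rgb', array([198, 205, 216]), [192, 144, 236, 209])
(0.84, array([0.6693, 0.0782]), array([40.4, 59.1]), 'head', np.float32(80.8), 'rgb', array([224, 229, 236]), [456, 130, 512, 204])
(0.81, array([ 0.3541, -0.0722]), array([39.1, 63. ]), 'head', np.float32(-90.0), 'rgb', array([236,  58,  57]), [68, 96, 134, 179])
(0.7, array([ 0.4708, -0.1542]), array([23.8, 63.1]), 'head', np.float32(-90.9), 'rgb', array([181, 189, 200]), [162, 230, 199, 295])
[[213.79812428 177.05073557]]
```

View pics/w7.png

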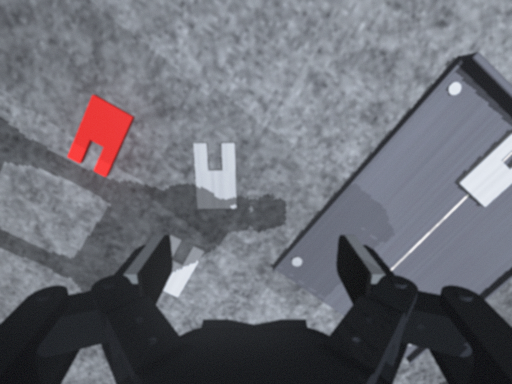

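Shim B is still in place at (215,176), and the first shim sits on the line at upper right. Descending.

Call:
drive_tool(rows=[[0,0,0,-0.004,-0.036,0,1],[0,0,0,0,0,0.035,1],[0,0,0,0,0,0.035,1],[0,0,0,0,0,0.02,1],[0,0,0,0,0,0,1],[0,0,0,0,0,0,1],[0,0,0,0,0,0,1]])

```text
time: 11.45
tool_pos: [0.4644, -0.0658, 0.0138]
tcp_rot: [1.562, 2.725, -0.002]
wrist_force: [0.3, 0.7, 0.7]
width: 0.996
grip_force: 0.0
```

```bash
python3 -c "
from h import *
pick((.456,-.053),120,0.0003)"
```

```text
t 11.45 at [ 0.4644 -0.0658  0.0138] psi 120.37 w 0.996 F [0.3 0.7 0.7] g 0.0
turn [-0.05  0.09  0.37] shift now-axes [ 0.0003 -0.0009  0.0136] final-axes [ 0.0003 -0.0009  0.0135]
```

Call:
drive_tool(rows=[[0,0,0,0,-0.001,0.0133,1],[0,0,0,0,0,0,1],[0,0,0,0,0,0,0.25],[0,0,0,0,0,0,0.25],[0,0,0,0,0,0,0.25],[0,0,0,0,0,0,0.25],[0,0,0,0,0,0,0.25],[0,0,0,0,0,0,0.25]])

```text
time: 12.12
tool_pos: [0.4635, -0.0663, 0.0008]
tcp_rot: [1.561, 2.725, -0.002]
wrist_force: [-0.3, 0.1, 6.8]
width: 0.393
grip_force: 59.0
```

Call:
drive_tool(rows=[[0,0,0,0,0,-0.03,0.25],[0,0,0,0,0,-0.035,0.25],[0,0,6.2,0,0,-0.035,0.25],[0,0,6.2,0,0,0,0.25],[0,0,6.2,0,0,0,0.25],[0,0,6.2,0,0,0,0.25],[0,0,6.2,0,0,0,0.25],[0,0,6.2,0,0,0,0.25]])

```text
time: 12.78
tool_pos: [0.4624, -0.066, 0.0997]
tcp_rot: [2.355, 2.079, -0.003]
wrist_force: [0.1, 0.3, -1.2]
width: 0.389
grip_force: 60.3
```

```bash
python3 -c "
from h import *
place(.049,11,0.04,back=.014,zbase=0)
s=status.read_state(); p=read_camera('wrist'); T=wfc(p,s)
M=R.from_rotvec(s['tcp_rot']).as_matrix()
for a in shims(p,T,z=s['tool_pos'][2]+.003): print(a, ((np.r_[a[1],s['tool_pos'][2]]-s['tool_pos'])@M).round(4))
"
```

```text
t 12.78 at [ 0.4624 -0.066   0.0997] psi 82.87 w 0.389 F [ 0.1  0.3 -1.2] g 60.32004117965698
turn [-0.06 11.1  -0.08] shift now-axes [0.1238 0.1844 0.0532] final-axes [0.1109 0.1844 0.0762]
(0.89, array([ 0.4669, -0.0944]), array([22.1, 25.6]), 'head', np.float32(89.7), 'rgb', array([223, 227, 235]), [250, 263, 290, 303]) [-0.0276  0.008   0.    ]
(0.85, array([0.5804, 0.0333]), array([ 4.2, 15.9]), 'head', np.float32(-7.1), 'rgb', array([207, 214, 224]), [477, 0, 512, 10]) [ 0.1132  0.1048 -0.0003]
(0.84, array([ 0.4022, -0.0402]), array([22.6, 36.5]), 'head', np.float32(-90.6), 'rgb', array([235,  59,  59]), [111, 174, 162, 240]) [ 0.0181 -0.0629  0.    ]
(0.73, array([ 0.4637, -0.051 ]), array([36.7, 62.1]), 'head', np.float32(80.9), 'rgb', array([202, 209, 220]), [218, 156, 291, 266]) [ 0.015  -0.0005 -0.    ]
```

Call:
drive_tool(rows=[[0,0,0,0.0247,0.0369,0,0.25],[0,0,0,0.0247,0.0369,0,0.25],[0,0,0,0.0247,0.0369,0,0.25],[0,0,0,0.0247,0.0369,0,0.25],[0,0,0,0.0247,0.0369,0,0.25],[0,5.5,0,0,0,0,0.25],[0,5.5,0,0,0,0,0.25],[0,0,0,0,0,0,0.25]])

```text
time: 13.55
tool_pos: [0.6482, 0.0269, 0.0975]
tcp_rot: [-2.246, -1.996, -0.214]
wrist_force: [-0.9, -0.6, -0.9]
width: 0.394
grip_force: 60.4
```

Call:
drive_tool(rows=[[0,0,0,0,0,0,0.25],[0,0,0,0,0,0,0.25],[0,0,0,0,0,0,0.25]])

```text
time: 13.8
tool_pos: [0.6478, 0.0287, 0.0993]
tcp_rot: [-2.249, -1.998, -0.212]
wrist_force: [0.4, 1.0, -1.6]
width: 0.389
grip_force: 60.4
```

```bash
python3 -c "
from h import *
f=place(.049,11,0.01,back=.0147,zbase=.0008)
s=status.read_state(); p=read_camera('wrist'); T=wfc(p,s)
for a in shims(p,T,z=.006): print(a, ((a[1]-TC)@np.array([[np.cos(np.radians(TY)),-np.sin(np.radians(TY))],[np.sin(np.radians(TY)),np.cos(np.radians(TY))]])).round(4))
place(.049,11,0.00,back=.0147,zbase=.0008,frm=f)
"
```

```text
t 13.8 at [0.6478 0.0287 0.0993] psi 83.23 w 0.389 F [ 0.4  1.  -1.6] g 60.41044592857361
turn [-0.12  0.17  0.28] shift now-axes [-0.0099  0.0121  0.0822] final-axes [-0.01    0.012   0.0822]
(0.94, array([0.647 , 0.0256]), array([64. , 98.5]), 'head', np.float32(82.0), 'rgb', array([210, 218, 225]), [219, 157, 291, 268]) [-0.0124  0.0249]
(0.8, array([0.6652, 0.0782]), array([36.5, 60.5]), 'head', np.float32(-99.0), 'rgb', array([236, 240, 246]), [244, 113, 293, 185]) [-0.0009  0.0793]
turn [0. 0. 0.] shift now-axes [-0.0019  0.      0.0098] final-axes [-0.0019  0.      0.0098]
```

Call:
drive_tool(rows=[[0,0,0.3,-0.01,0.012,0.01,0.25],[0,0,0,0,0,0.03,0.25],[0,0,0,0,0,0.03,0.25],[0,0,0,0,0,0.012,0.25],[0,0,0,0,0,0,0.25],[0,0,0,0,0,0,0.25],[0,0,0,0,0,0,0.25],[0,0,0,0,0,0,0.25]])

```text
time: 14.57
tool_pos: [0.6626, 0.0325, 0.0191]
tcp_rot: [-2.256, -1.992, -0.217]
wrist_force: [-0.1, -0.1, -0.8]
width: 0.392
grip_force: 60.4
```

```bash
python3 -c "
from h import *
f=place(.049,11,0.0,back=.0147,zbase=.0008)
"
```

```text
t 14.57 at [0.6626 0.0325 0.0191] psi 82.91 w 0.392 F [-0.1 -0.1 -0.8] g 60.41015267372131
turn [ 0.11  0.09 -0.03] shift now-axes [-0.0021 -0.0022  0.0122] final-axes [-0.0021 -0.0022  0.0122]
```

Call:
drive_tool(rows=[[0,0,0,-0.002,-0.0022,0.006,0.25],[0,0,0,0,0,0.004,0.25],[0,0,0,0,0,0.002,0.25],[0,0,0,0,0,0,0.25],[0,0,0,0,0,0,0.25],[0,0,0,0,0,0,0.25]])

```text
time: 15.07
tool_pos: [0.6591, 0.0328, 0.0063]
tcp_rot: [-2.254, -1.99, -0.214]
wrist_force: [-4.5, -2.3, 8.0]
width: 0.389
grip_force: 61.5
```

```bash
python3 -c "
from h import *
f=place(.049,11,0.0,back=.0147,zbase=.0008)
"
```

```text
t 15.07 at [0.6591 0.0328 0.0063] psi 82.88 w 0.389 F [-4.5 -2.3  8. ] g 61.53592765331268
turn [-0.05  0.1  -0.06] shift now-axes [ 0.0005  0.0013 -0.0003] final-axes [ 0.0005  0.0014 -0.0003]
```

Call:
drive_tool(rows=[[0,0,0,0,0,0,0.8],[0,0,0,0,0,0,0.8],[0,0,0,0,0,0,0.8],[0,0,0,0,0,-0.02,1],[0,0,0,0,0,-0.035,1],[0,0,0,0,0,-0.035,1],[0,-5.5,0,0,0,-0.02,1],[0,-5.5,0,0,0,0,1]])

```text
time: 15.73
tool_pos: [0.6607, 0.0097, 0.1194]
tcp_rot: [2.352, 2.067, 0.004]
wrist_force: [1.0, 0.2, -0.4]
width: 0.997
grip_force: 0.0
```

Call:
drive_tool(rows=[[0,0,0,-0.036,-0.037,0.005,1],[0,0,0,-0.036,-0.037,0,1],[0,0,0,-0.036,-0.037,0,1],[0,0,-4,-0.036,-0.037,0,1],[0,0,-4,0,0,0,1],[0,0,0,0,0,0,1],[0,0,0,0,0,0,1],[0,0,0,0,0,0,1]])

```text
time: 16.4
tool_pos: [0.5246, -0.0875, 0.1094]
tcp_rot: [2.206, 2.237, -0.003]
wrist_force: [1.7, -0.2, 0.3]
width: 1.002
grip_force: 0.0
```

```bash
cat >> h.py <<'E'
def tray(xy):
    t=np.radians(TY); d=np.array(xy)-TC; return np.round([np.cos(t)*d[0]+np.sin(t)*d[1],-np.sin(t)*d[0]+np.cos(t)*d[1]],4)
E
python3 - <<'E'
from h import *
s=status.read_state(); p=read_camera('wrist'); T=wfc(p,s); save(p,'w8.png',1.5)
for a in shims(p,T): print(a,tray(a[1]))
pick((.463,-.153),90.7,.05)
E
```

```text
(0.87, array([ 0.4606, -0.237 ]), array([38.2, 45.6]), 'head', np.float32(-89.2), 'rgb', array([139, 143, 151]), [174, 300, 210, 338]) [-0.1652 -0.2587]
(0.73, array([0.6691, 0.0605]), array([ 7.5, 10.4]), 'head', np.float32(0.8), 'rgb', array([208, 216, 224]), [410, 0, 454, 16]) [0.0052 0.0622]
(0.71, array([ 0.4634, -0.1541]), array([37.1, 62.1]), 'head', np.float32(90.6), 'rgb', array([143, 147, 155]), [170, 222, 212, 278]) [-0.1726 -0.176 ]
(0.62, array([ 0.5991, -0.2512]), array([ 9.7, 26.6]), 'head', np.float32(177.7), 'rgb', array([83, 91, 94]), [309, 325, 402, 384]) [-0.026  -0.2557]
(0.58, array([0.6651, 0.0436]), array([39.9, 51.9]), 'head', np.float32(76.9), 'rgb', array([212, 219, 226]), [400, 2, 469, 66]) [0.0033 0.0449]
(0.55, array([ 0.3534, -0.0722]), array([39.7, 60.9]), 'head', np.float32(-90.0), 'rgb', array([233,  54,  53]), [38, 133, 91, 200]) [-0.2918 -0.1083]
t 16.5 at [ 0.5246 -0.0873  0.1092] psi 90.88 w 1.0 F [0.  0.1 0.6] g 0.0
turn [-0.09  0.08  0.18] shift now-axes [-0.0797 -0.0626  0.0594] final-axes [-0.08   -0.0624  0.0592]
```

View pics/w8.png

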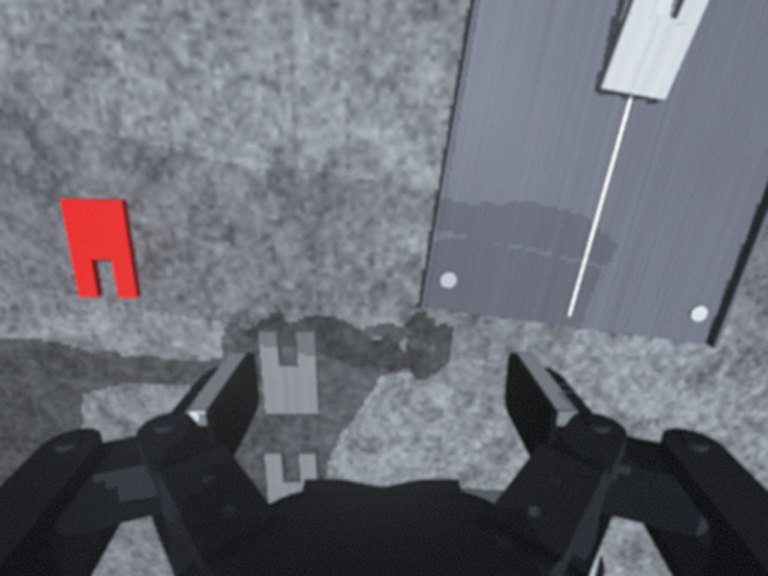

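Shim B lies on the line with its plain end at (633,96); C and D are unmoved. Next is C.

Call:
drive_tool(rows=[[0,0,0,-0.04,-0.031,0,1],[0,0,0,-0.04,-0.031,0,1],[0,0,0,0,0,0.035,1],[0,0,0,0,0,0.035,1],[0,0,0,0,0,0.02,1],[0,0,0,0,0,0,1],[0,0,0,0,0,0,1],[0,0,0,0,0,0,1]])

```text
time: 17.17
tool_pos: [0.4748, -0.1546, 0.0203]
tcp_rot: [2.203, 2.239, -0.003]
wrist_force: [0.0, 0.7, 0.6]
width: 0.996
grip_force: 0.0
```

```bash
python3 -c "
from h import *
pick((.4633,-.1537),90.6,0.0003)"
```

```text
t 17.17 at [ 0.4748 -0.1546  0.0203] psi 90.92 w 0.996 F [0.  0.7 0.6] g 0.0
turn [-0.05  0.11  0.32] shift now-axes [-0.0138 -0.0116  0.02  ] final-axes [-0.0139 -0.0115  0.02  ]
```

Call:
drive_tool(rows=[[0,0,0.3,-0.0138,-0.0116,0.0,1],[0,0,0,0,0,0.015,1],[0,0,0,0,0,0.005,1],[0,0,0,0,0,0,1],[0,0,0,0,0,0,1]])

```text
time: 17.58
tool_pos: [0.4627, -0.1686, 0.0002]
tcp_rot: [2.209, 2.233, -0.003]
wrist_force: [0.3, 1.1, 0.2]
width: 1.0
grip_force: 0.0
```

Call:
drive_tool(rows=[[0,0,0,0,0,0,0.25],[0,0,0,0,0,0,0.25],[0,0,0,0,0,0,0.25],[0,0,0,0,0,0,0.25],[0,0,0,0,0,0,0.25],[0,0,0,0,0,0,0.25]])

```text
time: 18.08
tool_pos: [0.4626, -0.1688, 0.0002]
tcp_rot: [2.21, 2.232, -0.003]
wrist_force: [-0.7, 1.2, 4.6]
width: 0.396
grip_force: 59.3
```

Call:
drive_tool(rows=[[0,0,0,0,0,-0.03,0.25],[0,0,0,0,0,-0.035,0.25],[0,0,0,0,0,-0.035,0.25],[0,0,3.85,0,0,0,0.25],[0,0,3.85,0,0,0,0.25],[0,0,0,0,0,0,0.25],[0,0,0,0,0,0,0.25]])

```text
time: 18.67
tool_pos: [0.4615, -0.1682, 0.099]
tcp_rot: [-2.352, -2.081, 0.005]
wrist_force: [-0.2, -0.1, -1.6]
width: 0.391
grip_force: 60.1
```

```bash
python3 -c "
from h import *
place(.019,11,0.04,back=.014,zbase=0)
s=status.read_state(); p=read_camera('wrist'); T=wfc(p,s)
M=R.from_rotvec(s['tcp_rot']).as_matrix()
for a in shims(p,T,z=s['tool_pos'][2]+.003): print(a, ((np.r_[a[1],s['tool_pos'][2]]-s['tool_pos'])@M).round(4))
"
```

```text
t 18.67 at [ 0.4615 -0.1682  0.099 ] psi 82.99 w 0.391 F [-0.2 -0.1 -1.6] g 60.10087966918945
turn [-0.17 11.09  0.03] shift now-axes [0.1949 0.173  0.0521] final-axes [0.1813 0.1727 0.0892]
(0.95, array([ 0.4633, -0.1528]), array([36.4, 62.1]), 'head', np.float32(81.1), 'rgb', array([204, 211, 221]), [220, 154, 292, 266]) [ 0.0155 -0.0001 -0.    ]
(0.85, array([ 0.4652, -0.1934]), array([19.4, 21.3]), 'head', np.float32(0.1), 'rgb', array([223, 228, 235]), [245, 262, 285, 294]) [-0.0245  0.0067  0.    ]
(0.85, array([ 0.4016, -0.0821]), array([22.6, 35.6]), 'head', np.float32(-89.9), 'rgb', array([236,  58,  58]), [76, 48, 139, 133]) [ 0.0782 -0.07    0.0001]
```

Call:
drive_tool(rows=[[0,0,0,0.0278,0.0247,0,0.25],[0,0,0,0.0278,0.0247,0,0.25],[0,0,0,0.0278,0.0247,0,0.25],[0,0,0,0.0278,0.0247,0,0.25],[0,0,0,0.0278,0.0247,0,0.25],[0,0,0,0.0278,0.0247,0,0.25],[0,5.5,0,0.0278,0.0247,0,0.25],[0,5.5,0,0,0,0,0.25]])

```text
time: 19.43
tool_pos: [0.6631, 0.0094, 0.0989]
tcp_rot: [-2.245, -1.997, -0.224]
wrist_force: [0.2, -0.2, -0.9]
width: 0.394
grip_force: 60.2
```

Call:
drive_tool(rows=[[0,0,0,0,0,0,0.25],[0,0,0,0,0,0,0.25],[0,0,0,0,0,0,0.25]])

```text
time: 19.68
tool_pos: [0.6562, 0.0026, 0.0973]
tcp_rot: [-2.255, -1.988, -0.208]
wrist_force: [-0.8, -0.3, -1.0]
width: 0.393
grip_force: 60.2
```

```bash
python3 -c "
from h import *
f=place(.019,11,0.01,back=.015,zbase=.0004)
s=status.read_state(); p=read_camera('wrist'); T=wfc(p,s); save(p,'w9.png',1.5)
for a in shims(p,T,z=.01): print(a, tray(a[1]))
"
```

```text
t 19.68 at [0.6562 0.0026 0.0973] psi 82.79 w 0.393 F [-0.8 -0.3 -1. ] g 60.18888473510742
turn [-0.27  0.22 -0.15] shift now-axes [-0.0147  0.0009  0.0797] final-axes [-0.015   0.0005  0.0797]
(0.86, array([0.6653, 0.081 ]), array([36.9, 55. ]), 'head', np.float32(-100.9), 'rgb', array([238, 242, 247]), [232, 85, 281, 148]) [-0.0011  0.0821]
(0.77, array([0.6554, 0.0017]), array([61.3, 95.7]), 'head', np.float32(80.5), 'rgb', array([214, 221, 228]), [220, 153, 292, 267]) [-0.0012  0.0022]
(0.67, array([0.6611, 0.0481]), array([36.7, 59.8]), 'head', np.float32(-97.6), 'rgb', array([216, 222, 230]), [230, 122, 276, 194]) [-0.0012  0.0489]
```

View pics/w9.png

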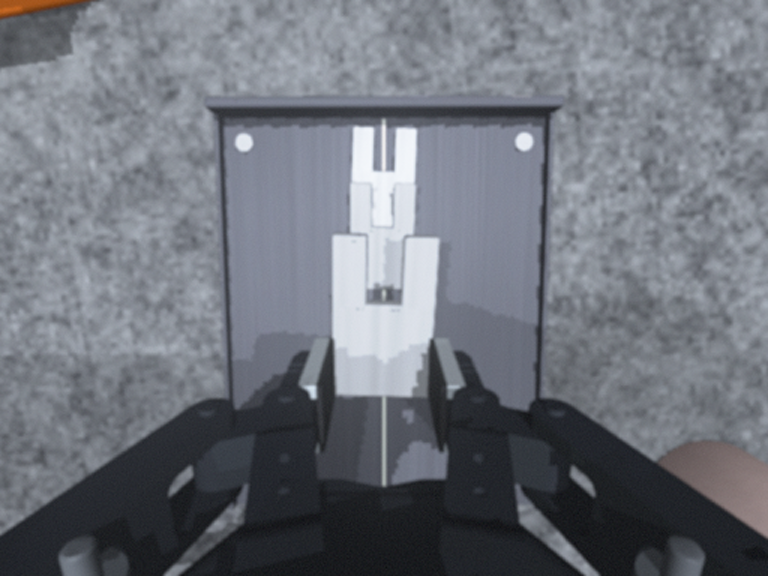

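The row is straight: first shim against the stop at (385,150), second lapping it at (382,210). Lowering C.

Call:
drive_tool(rows=[[0,0,0,-0.0147,0.0005,0.01,0.25],[0,0,0,0,0,0.03,0.25],[0,0,0,0,0,0.03,0.25],[0,0,0,0,0,0.01,0.25],[0,0,0,0,0,0,0.25],[0,0,0,0,0,0,0.25],[0,0,0,0,0,0,0.25],[0,0,0,0,0,0,0.25]])

```text
time: 20.45
tool_pos: [0.6599, 0.0034, 0.0194]
tcp_rot: [-2.256, -1.992, -0.217]
wrist_force: [-0.1, -0.4, -0.6]
width: 0.39
grip_force: 60.2
```

```bash
python3 -c "
from h import *
f=place(.019,11,0.0,back=.015,zbase=.0004)
"
```

```text
t 20.45 at [0.6599 0.0034 0.0194] psi 82.89 w 0.39 F [-0.1 -0.4 -0.6] g 60.17834186553955
turn [ 0.1   0.1  -0.05] shift now-axes [-0.0032 -0.0031  0.0128] final-axes [-0.0033 -0.0031  0.0128]
```

Call:
drive_tool(rows=[[0,0,0,-0.0032,-0.0025,0.006,0.25],[0,0,0,0,0,0.004,0.25],[0,0,0,0,0,0.0023,0.25],[0,0,0,0,0,0,0.25],[0,0,0,0,0,0,0.25],[0,0,0,0,0,0,0.25]])

```text
time: 20.95
tool_pos: [0.6556, 0.0028, 0.0057]
tcp_rot: [-2.254, -1.99, -0.213]
wrist_force: [-2.3, -3.5, 5.6]
width: 0.4
grip_force: 61.0
```

Call:
drive_tool(rows=[[0,0,0,0,0,0,0.8],[0,0,0,0,0,0,0.8],[0,0,0,0,0,0,0.8],[0,0,0,0,0,-0.02,1],[0,0,0,0,0,-0.035,1],[0,0,0,0,0,-0.035,1],[0,-5.5,0,0,0,-0.02,1],[0,-5.5,0,0,0,0,1]])

```text
time: 21.62
tool_pos: [0.6577, -0.0204, 0.1195]
tcp_rot: [2.352, 2.067, 0.004]
wrist_force: [0.5, 0.8, 0.4]
width: 0.998
grip_force: 0.0
```

Call:
drive_tool(rows=[[0,0,0,-0.031,-0.025,0,1],[0,0,0,-0.031,-0.025,0,1],[0,0,0,-0.031,-0.025,0,1],[0,0,0,-0.031,-0.025,0,1],[0,0,0,-0.031,-0.025,0,1],[0,0,-4,-0.031,-0.025,0,1],[0,0,-3.7,0,0,0,1],[0,0,0,0,0,0,1]])

```text
time: 22.28
tool_pos: [0.4796, -0.1844, 0.113]
tcp_rot: [-2.212, -2.23, 0.004]
wrist_force: [0.1, -0.1, 0.1]
width: 1.004
grip_force: 0.0
```

Call:
drive_tool(rows=[[0,0,0,0,0,0,1],[0,0,0,0,0,0,1],[0,0,0,0,0,0,1]])

```text
time: 22.53
tool_pos: [0.4821, -0.1826, 0.1132]
tcp_rot: [-2.209, -2.233, 0.004]
wrist_force: [0.2, 0.4, 0.2]
width: 0.996
grip_force: 0.0
```

```bash
python3 - <<'E'
from h import *
s=status.read_state(); p=read_camera('wrist'); T=wfc(p,s)
for a in shims(p,T): print(a,tray(a[1]))
pick((.461,-.2463),90.6,.02)
E
```

```text
(0.91, array([ 0.3534, -0.0711]), array([38.3, 60.9]), 'head', np.float32(-90.1), 'rgb', array([232,  55,  54]), [74, 11, 128, 94]) [-0.2919 -0.1072]
(0.79, array([ 0.461 , -0.2455]), array([35.8, 61.3]), 'head', np.float32(90.5), 'rgb', array([144, 149, 157]), [215, 214, 249, 275]) [-0.1637 -0.267 ]
t 22.63 at [ 0.4819 -0.1825  0.1131] psi 90.64 w 1.003 F [ 1.   0.  -0.3] g 0.0
turn [-0.14  0.07  0.04] shift now-axes [-0.0785 -0.0214  0.0933] final-axes [-0.0786 -0.0216  0.0931]
```

Call:
drive_tool(rows=[[0,0,0,-0.038,-0.011,0,1],[0,0,0,-0.038,-0.0105,0,1],[0,0,0,-0.002,0,0.03,1],[0,0,0,0,0,0.035,1],[0,0,0,0,0,0.028,1],[0,0,0,0,0,0,1],[0,0,0,0,0,0,1],[0,0,0,0,0,0,1]])

```text
time: 23.3
tool_pos: [0.4615, -0.2617, 0.0214]
tcp_rot: [2.209, 2.233, -0.004]
wrist_force: [0.2, 0.4, 1.6]
width: 0.999
grip_force: 0.0
```

```bash
python3 -c "
from h import *
pick((.461,-.2460),90.6,0.0003)"
```

```text
t 23.3 at [ 0.4615 -0.2617  0.0214] psi 90.63 w 0.999 F [0.2 0.4 1.6] g 0.0
turn [-0.08  0.12  0.03] shift now-axes [ 0.0008 -0.0003  0.0211] final-axes [ 0.0007 -0.0003  0.0211]
```

Call:
drive_tool(rows=[[0,0,0,0.0008,0,0.015,1],[0,0,0,0,0,0.006,1],[0,0,0,0,0,0,1],[0,0,0,0,0,0,0.25],[0,0,0,0,0,0,0.25],[0,0,0,0,0,0,0.25],[0,0,0,0,0,0,0.25],[0,0,0,0,0,0,0.25]])

```text
time: 23.97
tool_pos: [0.4611, -0.2614, 0.0006]
tcp_rot: [2.209, 2.232, -0.003]
wrist_force: [-0.5, 0.8, 6.1]
width: 0.39
grip_force: 59.5
```

Call:
drive_tool(rows=[[0,0,0,0,0,0,0.25],[0,0,0,0,0,-0.03,0.25],[0,0,0,0,0,-0.035,0.25],[0,0,0,0,0,-0.035,0.25],[0,0,3.85,0,0,0,0.25],[0,0,3.85,0,0,0,0.25],[0,0,0,0,0,0,0.25],[0,0,0,0,0,0,0.25]])

```text
time: 24.63
tool_pos: [0.4601, -0.2605, 0.0993]
tcp_rot: [-2.352, -2.081, 0.004]
wrist_force: [0.7, 0.1, -0.2]
width: 0.395
grip_force: 60.1
```

```bash
python3 -c "
from h import *
place(-.011,11,0.04,back=.015,zbase=0.0004)
s=status.read_state(); p=read_camera('wrist'); T=wfc(p,s)
M=R.from_rotvec(s['tcp_rot']).as_matrix()
for a in shims(p,T,z=s['tool_pos'][2]+.003): print(a, ((np.r_[a[1],s['tool_pos'][2]]-s['tool_pos'])@M).round(4))
"
```

```text
t 24.63 at [ 0.4601 -0.2605  0.0993] psi 82.98 w 0.395 F [ 0.7  0.1 -0.2] g 60.096555948257446
turn [-0.15 11.09  0.03] shift now-axes [0.2557 0.1631 0.0522] final-axes [0.2409 0.1627 0.1008]
(0.75, array([ 0.5686, -0.257 ]), array([66.7, 70. ]), 'head', np.float32(-2.2), 'rgb', array([172, 190, 198]), [389, 145, 511, 270]) [ 0.0167  0.1072 -0.0003]
(0.67, array([ 0.4618, -0.2444]), array([37.6, 63. ]), 'head', np.float32(-98.5), 'rgb', array([206, 213, 222]), [220, 154, 291, 267]) [ 0.0162 -0.0003 -0.    ]
(0.64, array([ 0.3937, -0.137 ]), array([1.9, 7.6]), 'head', np.float32(172.9), 'rgb', array([141,  44,  44]), [63, 1, 102, 5]) [ 0.1145 -0.081   0.    ]
```

Call:
drive_tool(rows=[[0,0,0,0.03,0.019,0,0.25],[0,0,0,0.03,0.019,0,0.25],[0,0,0,0.03,0.019,0,0.25],[0,0,0,0.03,0.019,0,0.25],[0,0,0,0.03,0.019,0,0.25],[0,0,0,0.03,0.019,0,0.25],[0,0,0,0.03,0.019,0,0.25],[0,0,0,0.03,0.02,0,0.25]])

```text
time: 25.4
tool_pos: [0.6421, -0.0399, 0.0974]
tcp_rot: [-2.352, -2.08, 0.007]
wrist_force: [0.5, -0.2, -0.6]
width: 0.395
grip_force: 60.1
```

Call:
drive_tool(rows=[[0,5.5,0,0,0.01,0,0.25],[0,5.5,0,0,0,0,0.25],[0,0,0,0,0,0,0.25],[0,0,0,0,0,0,0.25],[0,0,0,0,0,0,0.25]])

```text
time: 25.82
tool_pos: [0.651, -0.0432, 0.0976]
tcp_rot: [-2.255, -1.988, -0.209]
wrist_force: [-0.1, -1.0, -1.0]
width: 0.391
grip_force: 60.1
```

```bash
python3 -c "
from h import *
f=place(-.011,11,0.01,back=.0155,zbase=.0004)
s=status.read_state(); p=read_camera('wrist'); T=wfc(p,s); save(p,'w10.png',1.5)
for a in shims(p,T,z=.01): print(a, tray(a[1]))
"
```

```text
t 25.82 at [ 0.651  -0.0432  0.0976] psi 82.79 w 0.391 F [-0.1 -1.  -1. ] g 60.13596296310425
turn [-0.23  0.19 -0.15] shift now-axes [0.0005 0.0004 0.083 ] final-axes [0.0002 0.0001 0.083 ]
(0.76, array([ 0.6509, -0.043 ]), array([61.4, 95.9]), 'head', np.float32(82.2), 'rgb', array([209, 216, 224]), [219, 155, 289, 265]) [-0.0001 -0.0427]
(0.6, array([0.6663, 0.0808]), array([36.5, 53.7]), 'head', np.float32(-97.6), 'rgb', array([229, 233, 240]), [234, 26, 281, 95]) [-0.0001  0.082 ]
(0.57, array([0.6613, 0.0523]), array([36.8, 55.5]), 'head', np.float32(-98.9), 'rgb', array([222, 226, 234]), [228, 62, 276, 134]) [-0.0015  0.0531]
```

Call:
drive_tool(rows=[[0,0,0,0,0,0.01,0.25],[0,0,0,0,0,0.03,0.25],[0,0,0,0,0,0.03,0.25],[0,0,0,0,0,0.012,0.25],[0,0,0,0,0,0,0.25],[0,0,0,0,0,0,0.25],[0,0,0,0,0,0,0.25],[0,0,0,0,0,0,0.25]])

```text
time: 26.58
tool_pos: [0.6555, -0.0278, 0.0202]
tcp_rot: [-2.256, -1.992, -0.217]
wrist_force: [-0.2, 0.2, -0.6]
width: 0.393
grip_force: 60.1
```

```bash
python3 -c "
from h import *
f=place(-.011,11,0.0,back=.0155,zbase=.0004)
"
```

```text
t 26.58 at [ 0.6555 -0.0278  0.0202] psi 82.89 w 0.393 F [-0.2  0.2 -0.6] g 60.125073194503784
turn [ 0.1   0.11 -0.05] shift now-axes [-0.0024 -0.0026  0.0139] final-axes [-0.0025 -0.0026  0.0139]
```

Call:
drive_tool(rows=[[0,0,0,-0.0024,-0.0022,0.007,0.25],[0,0,0,0,0,0.004,0.25],[0,0,0,0,0,0.0025,0.25],[0,0,0,0,0,0,0.25],[0,0,0,0,0,0,0.25],[0,0,0,0,0,0,0.25]])

```text
time: 27.08
tool_pos: [0.6518, -0.0275, 0.0058]
tcp_rot: [-2.254, -1.99, -0.213]
wrist_force: [-3.0, -2.1, 7.1]
width: 0.388
grip_force: 61.1
```

Call:
drive_tool(rows=[[0,0,0,0,0,0,0.8],[0,0,0,0,0,0,0.8],[0,0,0,0,0,0,0.8],[0,0,0,0,0,-0.02,1],[0,0,0,0,0,-0.035,1],[0,0,0,0,0,-0.035,1],[0,-5.5,0,0,0,-0.03,1],[0,-5.5,0,0,0,-0.03,1]])

```text
time: 27.75
tool_pos: [0.6486, -0.0549, 0.1535]
tcp_rot: [2.357, 2.072, -0.009]
wrist_force: [0.0, -0.1, 0.4]
width: 0.998
grip_force: 0.0
```

Call:
drive_tool(rows=[[0,0,0,-0.025,0,-0.03,1],[0,0,0,-0.025,0,-0.03,1],[0,0,0,0,0,0,1],[0,0,0,0,0,0,1],[0,0,0,0,0,0,1],[0,0,0,0,0,0,1]])

```text
time: 28.25
tool_pos: [0.6413, -0.1011, 0.2097]
tcp_rot: [-2.352, -2.077, 0.007]
wrist_force: [0.8, 0.1, -0.4]
width: 0.999
grip_force: 0.0
```

```bash
python3 - <<'E'
from h import *
s=status.read_state(); p=read_camera('wrist'); T=wfc(p,s); save(p,'w11.png',1.5); print(s['tool_pos'])
for a in shims(p,T,z=.01): print(a,tray(a[1]))
c=cv2.imread('pics/w11.png')
# predicted foot lines
th=np.radians(TY)
u=proj(p,[np.r_[TC+[np.cos(th)*x-np.sin(th)*y,np.sin(th)*x+np.cos(th)*y],.009] for y in (.049,.019,-.011,-.041,.109) for x in (-.018,.018)],T)*1.5
for a in u: cv2.circle(c,tuple(int(v) for v in a),3,(0,0,255),1)
x0,y0=u.min(0).astype(int)-40; x1,y1=u.max(0).astype(int)+40
x0=max(x0,0);y0=max(y0,0)
c=c[y0:y1,x0:x1]; f=min(800/c.shape[1],590/c.shape[0]); cv2.imwrite('pics/row.png',cv2.resize(c,None,fx=f,fy=f,interpolation=cv2.INTER_CUBIC))
E
```

```text
[ 0.64126268 -0.10107156  0.20969631]
(0.91, array([0.6614, 0.051 ]), array([36.4, 51.9]), 'head', np.float32(-97.9), 'rgb', array([220, 225, 232]), [238, 0, 274, 55]) [-0.0013  0.0518]
(0.85, array([ 0.3584, -0.0709]), array([39.5, 58.9]), 'head', np.float32(-90.5), 'rgb', array([231,  50,  49]), [7, 146, 49, 194]) [-0.287  -0.1064]
(0.83, array([0.6631, 0.0662]), array([11.9, 20.8]), 'head', np.float32(-97.2), 'rgb', array([233, 237, 244]), [250, 0, 265, 20]) [-0.0015  0.0671]
(0.73, array([ 0.6533, -0.0111]), array([36.5, 60.4]), 'head', np.float32(80.9), 'rgb', array([213, 220, 228]), [241, 60, 271, 118]) [-0.0017 -0.0108]
```

View pics/row.png

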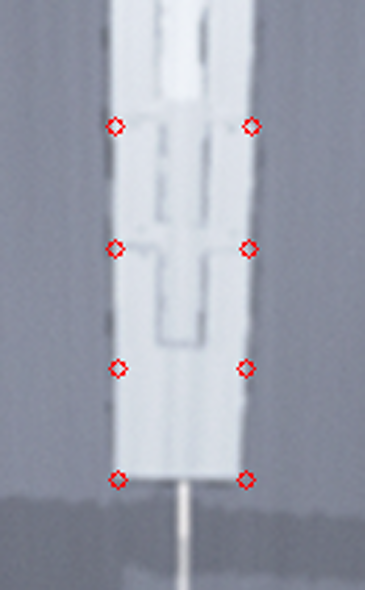

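The row is straight and centred, with plain ends where I wanted them and heads lapping. Now to look at the screwdriver in the black stand.

Call:
drive_tool(rows=[[0,0,0,0.034,-0.006,-0.019,1],[0,0,0,0.034,-0.006,-0.019,1],[0,0,0,0.034,-0.006,-0.019,1],[0,0,0,0.034,-0.006,-0.019,1],[0,0,0,0.034,-0.006,-0.019,1],[0,0,0,0.034,-0.006,-0.019,1],[0,0,0,0.034,-0.006,-0.019,1],[0,0,0,0.034,-0.006,-0.019,1]])

```text
time: 29.02
tool_pos: [0.6281, 0.1764, 0.363]
tcp_rot: [-2.353, -2.079, 0.008]
wrist_force: [1.0, 0.1, -0.3]
width: 0.996
grip_force: 0.0
```

Call:
drive_tool(rows=[[0,0,0,0.034,-0.006,0,1],[0,0,0,0.034,-0.006,0,1],[0,0,0,0.008,0,0,1],[0,0,0,0,0,0,1],[0,0,0,0,0,0,1],[0,0,0,0,0,0,1]])

```text
time: 29.52
tool_pos: [0.6264, 0.2501, 0.3625]
tcp_rot: [-2.355, -2.078, 0.008]
wrist_force: [-0.2, -0.7, 0.1]
width: 0.998
grip_force: 0.0
```

```bash
python3 - <<'E'
from h import *
s=status.read_state(); p=read_camera('wrist'); T=wfc(p,s); save(p,'w12.png',1.5); print(s['tool_pos'],s['tcp_rot'])
import pickle; pickle.dump((p,T),open('w12.pkl','wb'))
for n in ('stand','flat_driver'):
    for m in masks_of(p,n): print(n,m['score'],m['bbox'],np.median(p['color'][m['mask']],0))
E
```

```text
[0.62641871 0.25007549 0.36247164] [-2.35506725 -2.07814112  0.0078752 ]
stand 0.88 [306.4, 122.1, 368.1, 172.6] [138.  74. 198.]
stand 0.87 [223.4, 84.3, 274.6, 132.3] [72. 73. 72.]
stand 0.84 [131.4, 145.6, 201.7, 205.4] [250. 168.  69.]
stand 0.16 [232.7, 92.9, 257.7, 117.9] [250.  248.5  87. ]
flat_driver 0.69 [237.1, 91.3, 258.9, 116.7] [250.  247.   85.5]
flat_driver 0.19 [275.2, 262.1, 294.7, 283.9] [198. 204. 216.]
```

View pics/w12.png

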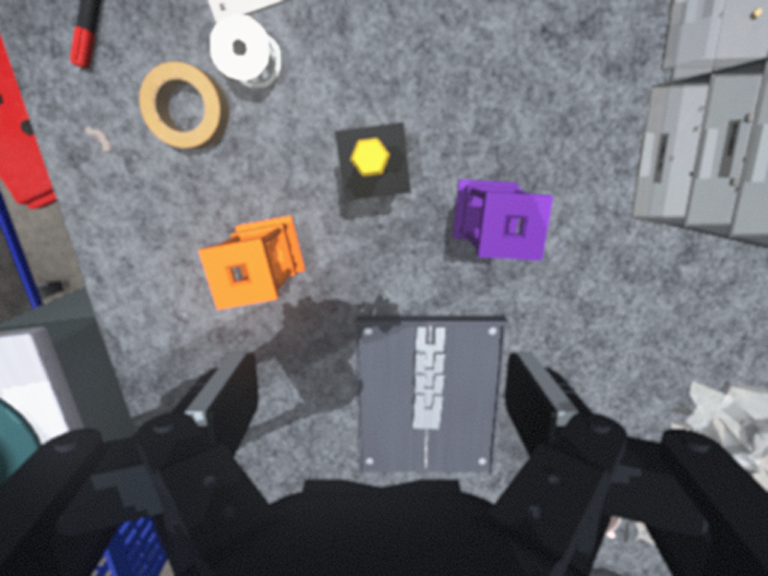

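The black stand is at (372,160), with a yellow hexagonal driver handle at (371,157) standing in it. The purple (515,225) and orange (240,275) stands are look-alikes. The finished row shows at (430,378). Now I'll measure the handle and the stand plate.

```bash
python3 - <<'E'
from h import *
import pickle
p,T=pickle.load(open('w12.pkl','rb'))
w=unproj(p,np.array([(335,130),(402,123),(410,190),(343,198)])/1.5,.122,T)[:,:2]
print('plate',w.round(4).tolist(),'c',w.mean(0).round(4),'sides',[round(np.linalg.norm(w[i]-w[i-1]),4) for i in range(4)], 'yaw',np.degrees(np.arctan2(*(w[1]-w[0])[::-1])))
im=p['color'].astype(int); y=((im[...,0]>150)&(im[...,1]>130)&(im[...,2]<140)).astype(np.uint8)
y[:80]=0;y[130:]=0;y[:,:220]=0;y[:,280:]=0
bright=((im[...,0]>235)&(im[...,1]>225)&y>0).astype(np.uint8)
for n,k,z in(('all',y,.19),('top',bright,.206)):
    ys,xs=np.nonzero(k); print(n,len(xs),xs.mean(),ys.mean(),unproj(p,[[xs.mean(),ys.mean()]],z,T)[0].round(4), xs.min(),xs.max(),ys.min(),ys.max())
print('\n'.join(''.join('#' if bright[r,c] else('+' if y[r,c] else '.') for c in range(228,268)) for r in range(86,124)))
E
```

```text
plate [[0.5973, 0.3484], [0.6552, 0.3468], [0.6561, 0.29], [0.5955, 0.2905]] c [0.626  0.3189] sides [np.float64(0.0579), np.float64(0.0579), np.float64(0.0568), np.float64(0.0606)] yaw -1.5605752499864474
all 477 246.2180293501048 103.88050314465409 [0.6259 0.3231 0.19  ] 234 259 92 116
top 331 246.13595166163142 103.61027190332327 [0.6263 0.3233 0.206 ] 236 256 94 114
........................................
........................................
........................................
........................................
........................................
........................................
.................+++++++................
...........++++++++++++++...............
..........+++++#########++..............
..........++#############++.............
.........++##############++.............
.........++###############++............
........+++################++...........
........++#################++...........
........++##################++..........
.......++####################++.........
.......++####################+++........
......++#####################+++........
......++#####################++.........
......++#####################++.........
......++####################++..........
.......++###################++..........
.......+++#################+++..........
........+++################++...........
.........++###############+++...........
..........++##############++............
...........++############+++............
...........++###########++++............
............+++##++++++++++.............
............++++++++++++++..............
..............+++++.....................
........................................
........................................
........................................
........................................
........................................
........................................
........................................
```

```bash
python3 - <<'E'
from h import *
import pickle
p,T=pickle.load(open('w12.pkl','rb'))
im=p['color'].astype(int)
for th in (225,235,245):
    k=((im[...,0]>th)&(im[...,1]>th-10)&(im[...,2]<160)).astype(np.uint8); k[:80]=0;k[130:]=0;k[:,:220]=0;k[:,280:]=0
    c,_=cv2.findContours(k,cv2.RETR_EXTERNAL,cv2.CHAIN_APPROX_NONE); c=max(c,key=cv2.contourArea)[:,0]
    w=unproj(p,c,.206,T)[:,:2]*1000; hull=cv2.convexHull(w.astype(np.float32))[:,0]
    M=cv2.moments(hull); ctr=np.array([M['m10'],M['m01']])/M['m00']
    best=[]
    for a in np.arange(0,60,1.):
        n=np.radians(a+np.array([0,60,120])); N=np.c_[np.cos(n),np.sin(n)]
        pr=(hull-ctr)@N.T; ext=(pr.max(0)-pr.min(0)); best.append((ext.sum(),a,ext.round(1)))
    b=min(best,key=lambda t:t[0]); print(th,ctr.round(1),'flat normals',b)
    z=0
    d=w-ctr; ang=np.arctan2(d[:,1],d[:,0]); r=np.hypot(*d.T); o=np.argsort(ang); ga=np.linspace(-np.pi,np.pi,360,endpoint=False); gr=np.interp(ga,ang[o],r[o],period=2*np.pi)
    print('corner phase',np.degrees(np.angle((gr*np.exp(6j*ga)).sum()))/6%60, 'amp',abs((gr*np.exp(6j*ga)).mean())*2)
go([.626,.321,.25],90)
E
```

```text
225 [626.3 323.2] flat normals (np.float64(60.30516002268084), np.float64(30.0), array([20.1, 20.2, 20. ]))
corner phase 59.80106337230164 amp 0.5827494119173909
235 [626.2 323.1] flat normals (np.float64(58.747660592349135), np.float64(28.0), array([19.7, 19.7, 19.4]))
corner phase 57.51354562501923 amp 0.5224164555953847
245 [626.3 323.2] flat normals (np.float64(55.27200636624415), np.float64(30.0), array([18.6, 18.5, 18.2]))
corner phase 59.99969123968831 amp 0.5000731979479998
t 29.67 at [0.6268 0.2496 0.3634] psi 82.78 w 1.0 F [-0.3 -0.5  0.2] g 0.0
turn [-0.16  0.11 -7.22] shift now-axes [ 0.0709 -0.0094  0.1133] final-axes [ 0.0714 -0.0008  0.1134]
```

Call:
drive_tool(rows=[[0,0,0,0.035,-0.004,0.01,1],[0,0,0,0.036,-0.004,0.01,1],[0,0,5.9,0,0,0.01,1],[0,0,5.9,0,0,0.01,1],[0,0,5.9,0,0,0.01,1],[0,0,5.9,0,0,0.01,1],[0,0,0,0,0,0.03,1],[0,0,0,0,0,0,1]])

```text
time: 30.33
tool_pos: [0.625, 0.3201, 0.2675]
tcp_rot: [-2.731, -1.551, 0.019]
wrist_force: [-1.1, -1.5, -2.1]
width: 0.999
grip_force: 0.0
```

Call:
drive_tool(rows=[[0,0,0,0,0,0,1],[0,0,0,0,0,0,1],[0,0,0,0,0,0,1]])

```text
time: 30.58
tool_pos: [0.6282, 0.3225, 0.2758]
tcp_rot: [2.731, 1.553, 0.0]
wrist_force: [0.7, 0.5, 0.3]
width: 1.0
grip_force: 0.0
```

```bash
python3 - <<'E'
from h import *
go([.6262,.3212,.142],59.1)
s=status.read_state(); p=read_camera('wrist'); T=wfc(p,s)
im=p['color'].astype(int)
k=((im[...,0]>225)&(im[...,1]>215)&(im[...,2]<160)).astype(np.uint8)
c,_=cv2.findContours(k,cv2.RETR_EXTERNAL,cv2.CHAIN_APPROX_NONE); c=max(c,key=cv2.contourArea)[:,0]
print(c.min(0),c.max(0)); m=np.zeros_like(k); cv2.fillPoly(m,[c],1); M=cv2.moments(m); q=[M['m10']/M['m00'],M['m01']/M['m00']]
w=unproj(p,c,.206,T)[:,:2]*1000; hull=cv2.convexHull(w.astype(np.float32))[:,0]
print(q,unproj(p,[q],.206,T).round(4))
b=min(((((lambda pr:(pr.max(0)-pr.min(0)).sum())((hull)@np.c_[np.cos(n),np.sin(n)].T)),np.degrees(n[0])) for n in (np.radians(a+np.array([0,60,120])) for a in np.arange(0,60,1.))))
print(b); save(p,'w13.png',1.5)
E
```

```text
t 30.58 at [0.6282 0.3225 0.2758] psi 59.26 w 1.0 F [0.7 0.5 0.3] g 0.0
turn [0.01 0.   0.16] shift now-axes [-0.0021 -0.0011  0.1338] final-axes [-0.0021 -0.001   0.1338]
[242 188] [262 209]
[252.91666666666666, 198.24666666666667] [[0.627  0.3226 0.206 ]]
(np.float64(49.596608958961724), np.float64(29.999999999999996))
```

Position agrees. Descending around the handle and gripping it.

Call:
drive_tool(rows=[[0,0,-0.5,-0.0015,-0.0005,0.02,1],[0,0,0,0,0,0.03,1],[0,0,0,0,0,0.03,1],[0,0,0,0,0,0.03,1],[0,0,0,0,0,0.023,1],[0,0,0,0,0,0,1],[0,0,0,0,0,0,1],[0,0,0,0,0,0,1]])

```text
time: 31.3
tool_pos: [0.6272, 0.322, 0.1432]
tcp_rot: [2.723, 1.566, 0.001]
wrist_force: [0.6, 0.2, 0.6]
width: 0.996
grip_force: 0.0
```

Call:
drive_tool(force=60, rows=[[0,0,0,0,0,0,0.15],[0,0,0,0,0,0,0.15],[0,0,0,0,0,0,0.15],[0,0,0,0,0,0,0.15],[0,0,0,0,0,0,0.15],[0,0,0,0,0,0,0.15],[0,0,0,0,0,0,0.15],[0,0,0,0,0,0,0.15]])

```text
time: 31.97
tool_pos: [0.6263, 0.3211, 0.1414]
tcp_rot: [2.723, 1.565, -0.003]
wrist_force: [0.1, -2.2, 4.4]
width: 0.266
grip_force: 56.3
```

```bash
python3 - <<'E'
from h import *
go([.6262,.3212,.142],59.1)
E
```

```text
t 31.97 at [0.6263 0.3211 0.1414] psi 59.78 w 0.266 F [ 0.1 -2.2  4.4] g 56.25028248410672
turn [-0.01  0.1   0.68] shift now-axes [ 0.     -0.0001 -0.0006] final-axes [ 0.     -0.0001 -0.0006]
```

Call:
drive_tool(rows=[[0,0,0,0,0,-0.015,0.15],[0,0,0,0,0,-0.02,0.15],[0,0,0,0,0,-0.025,0.15],[0,0,0,0,0,-0.025,0.15],[0,0,0,0,0,-0.025,0.15],[0,0,0,0,0,-0.025,0.15],[0,0,0,0,0,-0.025,0.15],[0,0,0,0,0,-0.025,0.15]])

```text
time: 32.63
tool_pos: [0.6254, 0.3218, 0.3268]
tcp_rot: [-2.723, -1.565, 0.006]
wrist_force: [-0.3, -0.3, -0.3]
width: 0.261
grip_force: 74.8
```

Call:
drive_tool(rows=[[0,0,0,0,0,0,0.15],[0,0,0,0,0,0,0.15],[0,0,0,0,0,0,0.15]])

```text
time: 32.88
tool_pos: [0.6255, 0.3216, 0.3247]
tcp_rot: [-2.723, -1.566, 0.007]
wrist_force: [-0.8, 0.6, -1.4]
width: 0.264
grip_force: 74.8
```

```bash
python3 - <<'E'
from h import *
s=status.read_state(); p=read_camera('wrist'); T=wfc(p,s); print(s['tool_pos'],s['width'],s['grip_force'])
q=read_camera('side'); Tq=wfc(q)
M=R.from_rotvec(s['tcp_rot']).as_matrix()
# nominal tip below TCP
tip=s['tool_pos']+M@[0,0,.133]
u=proj(p,[tip],T)[0]; v=proj(q,[tip],Tq)[0]; print(u,v)
def crop(p,u,r,f):
    im=cv2.cvtColor(p['color'],cv2.COLOR_RGB2BGR); x,y=int(u[0]),int(u[1]); 
    return cv2.resize(im[max(y-r,0):y+r,x-r:x+r],(f,f),interpolation=cv2.INTER_CUBIC)
print([int(u[0])-50,int(u[1])-50],[int(v[0])-25,int(v[1])-25])
cv2.imwrite('pics/tip.png',np.hstack([crop(p,u,50,390),crop(q,v,25,390)]))
import pickle; pickle.dump((p,T,q,Tq,s),open('tip.pkl','wb'))
for n,pp in (('w',p),('s',q)):
    for m in masks_of(pp,'flat_driver'): print(n,m['score'],m['bbox'])
E
```

```text
[0.62550491 0.32156326 0.32465355] 0.26366755011664483 74.79661771300016
[254.26909811 178.18083935] [210.6568994  239.74825871]
[204, 128] [185, 214]
w 0.66 [223.5, 177.5, 285.7, 324.4]
s 0.57 [201.1, 193.1, 212.8, 243.1]
```

View pics/tip.png

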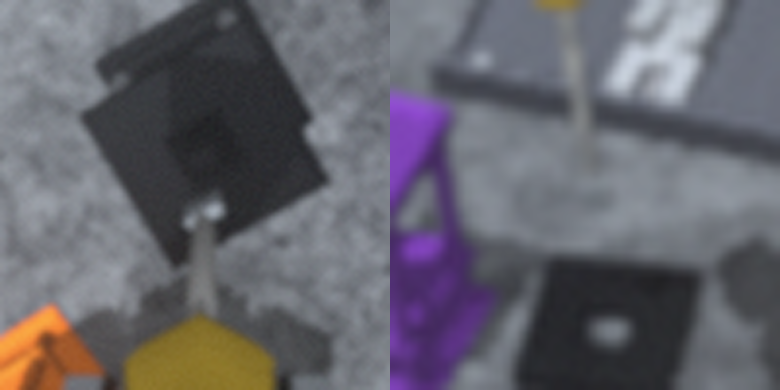

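The blade end at (205,212) in the left crop is bright and about 10 px wide. It points 60° from tool x, which is world x, so it already lines up with a LOAD slot along the box's x. I'll carry it toward the box.

Call:
drive_tool(rows=[[0,2.2,0,-0.02,0.0116,0,0.15],[0,0,0,-0.032,0.0186,0,0.15],[0,0,0,-0.032,0.0186,0,0.15],[0,0,0,-0.032,0.0186,0,0.15],[0,0,0,-0.032,0.0186,0,0.15],[0,0,0,-0.032,0.0186,0,0.15],[0,0,0,-0.032,0.0186,0,0.15],[0,0,0,-0.032,0.0186,0,0.15]])

```text
time: 33.75
tool_pos: [0.6251, 0.0378, 0.3161]
tcp_rot: [-2.706, -1.556, -0.045]
wrist_force: [0.9, -1.4, -1.0]
width: 0.263
grip_force: 74.8
```

Call:
drive_tool(rows=[[0,0,0,-0.032,0.0186,0,0.15],[0,0,0,-0.032,0.0186,0,0.15],[0,0,0,-0.032,0.0186,0,0.15],[0,0,0,-0.032,0.0186,0,0.15],[0,0,0,-0.032,0.0186,0,0.15],[0,0,0,-0.032,0.0186,0,0.15],[0,0,0,0,0,0,0.15],[0,0,0,0,0,0,0.15]])

```text
time: 34.42
tool_pos: [0.6249, -0.1844, 0.3086]
tcp_rot: [-2.708, -1.55, -0.045]
wrist_force: [0.7, -0.2, 0.6]
width: 0.262
grip_force: 74.7
```

```bash
python3 - <<'E'
from h import *
import pickle
p,T,q,Tq,s=pickle.load(open('tip.pkl','rb'))
im=p['color'].astype(int)
sub=im[172:192,244:268].sum(2)//3; print(sub)
ys,xs=np.nonzero(sub>140); print('bright',xs.mean()+244,ys.mean()+172,len(xs))
# tip in tool frame at depth .1334
m=np.array(p['mount']); 
def tt(uv,z): return unproj(p,[uv],z,m)[0]
print(tt([256.3,182.4],.1334).round(4))
s=status.read_state(); p=read_camera('wrist'); T=wfc(p,s); print(s['time'],s['tool_pos'],s['tcp_rot'],np.abs(s['joint_vel']).max())
for mm in masks_of(p,'switch_box')[:2]: print(mm['score'],mm['bbox'])
print('dial from expected',proj(p,[[.624,-.289,.052]],T)); pickle.dump((p,T,s),open('box1.pkl','wb'))
go([.624,-.23,.325],59.8,2.2)
E
```

```text
[[ 60  54  60  56  54  55  49  41  43  43  40  43  37  42  40  38  42  40
   42  46  42  44  42  47]
 [ 55  58  55  54  57  55  53  51  46  43  40  42  41  42  43  43  43  42
   44  39  45  47  44  42]
 [ 57  56  56  57  54  55  55  52  48  43  40  44  42  44  45  43  46  43
   43  45  45  43  44  45]
 [ 53  55  55  57  57  57  52  53  50  49  46  44  43  45  44  48  45  44
   44  44  41  41  44  44]
 [ 57  54  57  53  55  55  56  55  53  43  46  45  44  51  53  58  52  46
   44  44  45  42  44  45]
 [ 55  55  53  54  54  55  54  51  51  52  48  52  55  56  69  71  62  50
   43  41  45  46  41  45]
 [ 58  55  56  56  56  53  51  55  53  50  59  59  64  76  82  80  72  54
   43  45  43  42  43  45]
 [ 55  54  58  54  56  54  57  53  62  64  67  72  80  89  99 103  88  63
   47  43  45  42  45  41]
 [ 54  56  54  54  56  55  57  61  70  73  80  92 100 117 132 135 119  85
   53  43  43  43  43  45]
 [ 55  59  55  55  55  54  59  71  81  89  93 105 122 146 159 161 138  95
   58  45  48  40  46  43]
 [ 56  54  54  55  56  51  59  75  91 105 105 109 131 151 165 159 133  98
   59  46  42  4
[... 664 characters left out ...]
97  97  97  83  66  54  64
   88 108 122 129 130 130]
 [ 84  61  49  49  43  45  44  49  60  77  93 100 100  99  88  78  77  87
  109 122 130 130 128 130]
 [ 93  69  51  45  46  45  45  44  61  81  97 103 104 101  97  96 102 107
  116 122 124 120 121 125]]
bright 258.0 181.71428571428572 7
[-0.0046  0.0021  0.1334]
34.4167 [ 0.6249335  -0.18444738  0.30858549] [-2.70787706 -1.54961615 -0.04500781] 0.04778794287081049
0.69 [259.4, 181.0, 324.4, 237.7]
dial from expected [[288.96942902 221.92828391]]
t 34.52 at [ 0.6254 -0.1819  0.3093] psi 59.75 w 0.267 F [ 0.2 -0.1 -0.5] g 74.74531515093986
turn [-0.19  0.11 -0.05] shift now-axes [-0.0417  0.0229 -0.0173] final-axes [-0.0416  0.0229 -0.0173]
```

Call:
drive_tool(rows=[[0,0,0,-0.02,0.012,0,0.15],[0,0,0,-0.02,0.011,0,0.15],[0,0,0,0,0,0,0.15],[0,0,0,0,0,0,0.15],[0,0,0,0,0,0,0.15]])

```text
time: 34.93
tool_pos: [0.6257, -0.2268, 0.3087]
tcp_rot: [-2.705, -1.557, -0.048]
wrist_force: [0.3, -0.2, -0.4]
width: 0.265
grip_force: 74.8
```

```bash
python3 - <<'E'
from h import *
import pickle
a=pickle.load(open('tip.pkl','rb'))[0]; b=pickle.load(open('box1.pkl','rb'))[0]
s=status.read_state(); p=read_camera('wrist'); T=wfc(p,s); pickle.dump((p,T,s),open('box2.pkl','wb'))
st=np.stack([x['color'].astype(int).sum(2)/3 for x in (a,b,p)])
sd=st.max(0)-st.min(0)
for nm,z in (('img',st[2]),('img1',st[1]),('range',sd)):
    print(nm); 
    for r in range(170,208): print(r,' '.join('%3d'%v for v in z[r,244:268]))
m=np.array(p['mount'])
for uv,z in (([255.8,178.5],.1334),([256.3,182.4],.119)): print(unproj(p,[uv],z,m).round(4))
E
```

```text
img
170 114 114 112 109 108 111 116 116 118 118 120 124 123 120 111 100  91  83  81  77  80  88  95 107
171 113 114 109 109 109 115 115 120 124 125 121 117 113 106  92  82  79  77  80  88 100 114 125 137
172 117 114 110 110 116 119 118 117 122 117 112 101  93  86  80  79  80  89 101 116 128 141 149 158
173 118 115 110 111 116 119 115 113 108 103  91  83  79  78  81  89 101 115 128 141 150 158 162 167
174 113 113 112 115 117 111 100  96  89  84  78  78  80  89  98 117 127 140 149 159 162 167 167 168
175 114 113 112 112 105 100  88  81  81  77  80  90  98 110 123 136 148 158 162 164 167 169 169 170
176 110 109 104  99  90  83  76  78  80  90 101 115 125 130 133 138 150 165 169 167 168 168 168 168
177 104  95  90  81  76  76  82  86  99 115 129 136 137 134 124 121 138 158 171 172 178 176 172 171
178  88  81  77  78  78  85  95 114 126 138 143 140 129 113 101 102 121 149 169 185 199 199 182 174
179  80  77  80  87  97 109 124 137 144 141 136 119 105  95  94  98 111 143 170 196 216 219 199 175
180  80  83  94 105 122 137 146 145 135 122 107  97  96 102 114 120 122 141 167 192 218 227 216 
[... 9670 characters left out ...]
   9  10  51  84  93  77  50  15  12  23  34
202  47  55  76  90  94  96  98  80  33   1  12   6   9  10   9  53  89  96  87  57  28  39  47  49
203  59  59  70  89  97 102 100  74  30   3   5   5   8   9   7  51  91 103  90  61  58  63  69  66
204  60  60  62  81  99 102  86  62  23   3   5   7   4  10   9  55  96 105  96  81  79  84  84  72
205  64  67  65  67  85  84  69  38  11   8   9  17   7   4  13  71 120 121 101  90  92  91  90  73
206  66  64  60  57  56  60  46  25   3  16  17  20  12   3  22  83 125 121 103  94  95  95  88  69
207  54  55  56  42  34  34  32  19   9  21  20  13  10   4  19  66 107 103  89  87  89  90  87  73
[[-0.0004  0.0016  0.1334]]
[[-0.0006  0.002   0.119 ]]
```

```bash
python3 - <<'E'
from h import *
import pickle
p,T,s=pickle.load(open('box2.pkl','rb'))
print(s['tool_pos'])
m0=masks_of(read_camera('wrist'),'switch_box'); print([(m['score'],m['bbox']) for m in m0])
p2,T2,s2=pickle.load(open('box1.pkl','rb'))
w2=pickle.load(open('w2.pkl','rb')); TW=np.load('w2.npy')
for nm,pp,TT in (('box2',p,T),('box1',p2,T2),('w2',w2,TW)):
    im=pp['color'].astype(int); c=proj(pp,[[.624,-.289,.04]],TT)[0].astype(int); print(nm,c)
    k=np.zeros((384,512),np.uint8); r=62
    y0,y1,x0,x1=max(c[1]-r,0),c[1]+r,max(c[0]-r,0),c[0]+r
    sub=im[y0:y1,x0:x1]; light=((sub[...,2]-sub[...,0]>14)&(sub.sum(2)>330)).astype(np.uint8)
    k[y0:y1,x0:x1]=light; k=cv2.morphologyEx(k,cv2.MORPH_OPEN,np.ones((3,3),np.uint8))
    cs,_=cv2.findContours(k,cv2.RETR_EXTERNAL,cv2.CHAIN_APPROX_NONE)
    cc=np.vstack([x[:,0] for x in cs if cv2.contourArea(x)>60]); hull=cv2.convexHull(cc)[:,0]
    w=unproj(pp,hull,.04,TT)[:,:2]*1000; rc=cv2.minAreaRect(w.astype(np.float32)); print(' top rect',rc)
    f=np.zeros_like(k); cv2.fillPoly(f,[hull],1)
    e=cv2.erode(f,np.ones((7,7),np.uint8)); dark=((im.sum(2)<330)&(e>0)).astype(np.uint8)
    n,lab,st,ce=cv2.connectedComponentsWithStats(dark); 
    for i in range(1,n):
        if st[i,4]>25: print('  dark',st[i],ce[i].round(1),unproj(pp,[ce[i]],.052,TT)[0].round(4))
    wh=((im.min(2)>208)&(f>0)).astype(np.uint8); n,lab,st,ce=cv2.connectedComponentsWithStats(wh)
    for i in range(1,n):
        if st[i,4]>5: print('  white',st[i],unproj(pp,[ce[i]],.04,TT)[0].round(4))
E
```

```text
[ 0.62570022 -0.22683755  0.30866602]
[(0.55, [236.5, 158.3, 309.5, 225.1]), (0.37, [220.4, 177.4, 286.7, 326.8])]
box2 [273 197]
 top rect ((624.8128051757812, -290.7952880859375), (89.63672637939453, 89.86289978027344), 86.93122863769531)
  dark [252 179   8  23 104] [255.2 189.6] [ 0.6068 -0.2613  0.052 ]
  dark [263 187  23  23 333] [274.8 197.4] [ 0.626  -0.2864  0.052 ]
  white [264 179   4   6  13] [ 0.6255 -0.2605  0.04  ]
box1 [288 219]
 top rect ((631.6470947265625, -290.744140625), (90.49301147460938, 75.46517181396484), 88.2007064819336)
  dark [278 209  22  20 218] [289.8 218.1] [ 0.6281 -0.2841  0.052 ]
  white [279 201   4   7  15] [ 0.6254 -0.261   0.04  ]
w2 [284 274]
 top rect ((624.026611328125, -291.2649230957031), (94.64456176757812, 90.83682250976562), 87.19419860839844)
  dark [276 269  19  13  78] [284.  271.8] [ 0.6208 -0.2756  0.052 ]
  dark [281 278  11   5  44] [286.2 279.5] [ 0.6249 -0.2909  0.052 ]
  white [285 258   4   7  21] [ 0.6254 -0.2622  0.04  ]
  white [265 275   7   3  19] [ 0.5941 -0.2916  0.04  ]
```

```bash
cat >> h.py <<'E'
TIP=np.array([-.0026,.0018,.1334]); SLOT=np.array([.6243,-.2910]); TILT=2.0
def tipgo(xy,z,psi,tilt=TILT,**k):
    N=Rt(psi,tilt); return go(np.r_[xy,z]-N@TIP,psi,tilt,**k)
E
python3 - <<'E'
from h import *
f=tipgo(SLOT,.085,57)
E
```

```text
t 35.08 at [ 0.6257 -0.2271  0.3089] psi 59.88 w 0.267 F [ 0.6  0.2 -1.2] g 74.7886646297411
turn [-0.19 -0.08  2.88] shift now-axes [-0.0613  0.0291  0.0883] final-axes [-0.0596  0.0318  0.0885]
```

Call:
drive_tool(rows=[[-0.2,0,2.9,0,0,0,0.15],[0,0,0,-0.03,0.016,0,0.15],[0,0,0,-0.03,0.016,0,0.15],[0,0,0,0,0,0.03,0.15],[0,0,0,0,0,0.03,0.15],[0,0,0,0,0,0.028,0.15],[0,0,0,0,0,0,0.15],[0,0,0,0,0,0,0.15]])

```text
time: 35.75
tool_pos: [0.6201, -0.2922, 0.2165]
tcp_rot: [-2.743, -1.487, -0.045]
wrist_force: [0.7, 0.3, -0.1]
width: 0.265
grip_force: 74.7
```

Call:
drive_tool(rows=[[0,0,0,0,0,0,0.15],[0,0,0,0,0,0,0.15]])

```text
time: 35.92
tool_pos: [0.623, -0.294, 0.222]
tcp_rot: [-2.75, -1.491, -0.054]
wrist_force: [0.3, 0.0, -0.0]
width: 0.27
grip_force: 74.8
```

```bash
python3 - <<'E'
from h import *
import pickle
f=tipgo(SLOT,.060,57)
s=status.read_state(); p=read_camera('wrist'); T=wfc(p,s); pickle.dump((p,T,s),open('box3.pkl','wb'))
M=R.from_rotvec(s['tcp_rot']).as_matrix(); tip=s['tool_pos']+M@TIP
print('tip est',tip.round(4),proj(p,[tip],T).round(1),'slot px',proj(p,[np.r_[SLOT,.052]],T).round(1))
g=p['color'].astype(int).sum(2)//3
for r in range(158,204): print(r,' '.join('%3d'%v for v in g[r,234:280]))
E
```

```text
t 35.92 at [ 0.623 -0.294  0.222] psi 56.92 w 0.27 F [ 0.3  0.  -0. ] g 74.7505598430871
turn [ 0.29 -0.09 -0.08] shift now-axes [ 0.0001 -0.0025  0.0286] final-axes [ 0.0002 -0.0023  0.0286]
tip est [ 0.6263 -0.2935  0.0886] [[256.  180.6]] slot px [[253.  172.7]]
158 176 174 176 175 173 171 164 151 146 136 127 113 109 106  96  92  86  83  78  87 106 119 123 123 123 119 109 109 121 137 144 146 148 149 145 148 146 146 148 147 149 146 148 149 148 148
159 177 176 177 178 175 175 163 147 136 117 105 100  97  92  91  84  81  86  85  97 110 124 128 128 125 122 110 102 109 122 138 146 147 149 145 145 148 147 147 147 147 147 146 147 148 149
160 175 173 175 177 176 174 162 141 123 106  97  92  91  88  84  85  86  90  95  98 107 120 127 128 127 121 107 101 102 112 126 137 146 148 149 148 147 147 151 148 148 145 146 149 147 148
161 175 174 177 176 176 171 153 128 108  95  89  86  87  86  86  91  97  96  97  97 104 111 119 120 119 117 110 103  97 101 111 128 141 144 147 148 148 149 147 150 147 149 147 145 148 149
162 177 175 175 176 176 164 140 114  95  86  84  83  86  89  96  94  99  97  99  9
[... 7113 characters left out ...]
 147 147 146 146 147 139 123 109 112 114 113 108 110 126 141 142 145 142 144 147 146 145 142 138 134 126 118 116 111 111 115 119 120 121
201 149 146 147 145 145 145 146 148 145 147 147 147 146 146 146 147 144 136 121 110 110 112 116 109 109 124 141 144 147 145 146 145 144 141 134 126 119 113 113 113 116 115 119 117 116 118
202 145 146 144 146 148 146 146 147 147 145 147 147 147 145 148 146 146 135 120 112 114 118 117 112 111 126 140 146 144 144 145 142 136 131 122 114 111 112 115 116 117 117 119 118 118 122
203 146 146 146 146 146 146 148 146 144 147 145 146 146 147 147 146 146 137 121 112 114 120 117 112 111 124 141 147 146 142 138 133 127 120 113 111 115 118 119 121 119 117 120 122 122 129
```

The slot's dark edges fit (252.5,172.5) against a predicted (253,172.7), so slot and tip are consistent. Inserting.

Call:
drive_tool(rows=[[0.3,0,0,0,-0.0024,0,0.15],[0,0,0,0,0,0.014,0.15],[0,0,0,0,0,0.013,0.15],[0,0,0,0,0,0,0.15],[0,0,0,0,0,0,0.15],[0,0,0,0,0,0,0.15],[0,0,0,0,0,0,0.15]])

```text
time: 36.55
tool_pos: [0.6196, -0.2915, 0.1917]
tcp_rot: [-2.743, -1.486, -0.045]
wrist_force: [0.0, -0.3, -0.4]
width: 0.269
grip_force: 74.9
```

```bash
python3 -c "
from h import *
tipgo(SLOT,.0455,57)"
```

```text
t 36.55 at [ 0.6196 -0.2915  0.1917] psi 56.87 w 0.269 F [ 0.  -0.3 -0.4] g 74.85752335429424
turn [-0.31 -0.05 -0.13] shift now-axes [0.0005 0.0019 0.0128] final-axes [0.0005 0.0018 0.0128]
```

Call:
drive_tool(rows=[[0,0,0,0.0004,0.0016,0,0.15],[0,0,0,0,0,0.003,0.15],[0,0,0,0,0,0.003,0.15],[0,0,0,0,0,0.003,0.15],[0,0,0,0,0,0,0.15],[0,0,0,0,0,0,0.15],[0,0,0,0,0,0,0.15]])

```text
time: 37.13
tool_pos: [0.6213, -0.2916, 0.1826]
tcp_rot: [-2.743, -1.486, -0.045]
wrist_force: [0.2, 0.8, -1.1]
width: 0.265
grip_force: 74.8
```

```bash
python3 -c "
from h import *
tipgo(SLOT,.0455,57)"
```

```text
t 37.13 at [ 0.6213 -0.2916  0.1826] psi 56.88 w 0.265 F [ 0.2  0.8 -1.1] g 74.8404314077925
turn [-0.3  -0.06 -0.12] shift now-axes [-0.      0.0004  0.0037] final-axes [-0.      0.0003  0.0037]
```

Call:
drive_tool(rows=[[0,0,0,0,0.0003,0.002,0.15],[0,0,0,0,0,0.002,0.15],[0,0,0,0,0,0,0.15],[0,0,0,0,0,0,0.15],[0,0,0,0,0,0,0.15]])

```text
time: 37.55
tool_pos: [0.6222, -0.2919, 0.1798]
tcp_rot: [-2.744, -1.486, -0.047]
wrist_force: [-1.3, -0.2, 4.9]
width: 0.266
grip_force: 75.0
```

```bash
python3 -c "
from h import *
f=tipgo(SLOT,.0455,57)
for i in range(1,5):
    f=tipgo(SLOT,.0455,57-24*i,tilt=TILT,frm=f)
"
```

```text
t 37.55 at [ 0.6222 -0.2919  0.1798] psi 56.88 w 0.266 F [-1.3 -0.2  4.9] g 75.00836299761431
turn [-0.2  -0.07 -0.12] shift now-axes [-0.0002 -0.0006  0.0009] final-axes [-0.0002 -0.0006  0.0009]
turn [-0.84  0.   23.99] shift now-axes [ 0.0009 -0.0007  0.    ] final-axes [ 0.0006 -0.001   0.    ]
turn [-0.84  0.   23.99] shift now-axes [ 0.0009 -0.0007  0.    ] final-axes [ 0.0006 -0.001   0.    ]
turn [-0.84  0.   23.99] shift now-axes [ 0.0009 -0.0007  0.    ] final-axes [ 0.0006 -0.001   0.    ]
turn [-0.84  0.   23.99] shift now-axes [ 0.0009 -0.0007  0.    ] final-axes [ 0.0006 -0.001   0.    ]
```

Call:
drive_tool(rows=[[-0.2,0,6,0.0002,-0.0002,0,0.15],[-0.2,0,6,0.0002,-0.0002,0,0.15],[-0.2,0,6,0.0002,-0.0002,0,0.15],[-0.2,0,6,0.0002,-0.0002,0,0.15],[0,0,0,0,0,0,0.15],[0,0,0,0,0,0,0.15],[0,0,0,0,0,0,0.15]])

```text
time: 38.13
tool_pos: [0.6223, -0.291, 0.1798]
tcp_rot: [-2.998, -0.89, -0.05]
wrist_force: [-0.1, -0.2, 5.0]
width: 0.261
grip_force: 75.5
```

```bash
python3 -c "
from h import *
f=tipgo(SLOT,.0455,33)
print(status.read_state()['torque'])
"
```

```text
t 38.13 at [ 0.6223 -0.291   0.1798] psi 33.06 w 0.261 F [-0.1 -0.2  5. ] g 75.47900006960845
turn [-0.22  0.02  0.06] shift now-axes [-0.0004 -0.0007  0.0009] final-axes [-0.0004 -0.0007  0.0009]
[-0.01176351  0.02830494  0.04202645]
```

The wrist moment of 0.042 N m matches the dial friction, so the dial is turning. Continuing to the stop.

Call:
drive_tool(rows=[[-0.2,0,6,0.0002,-0.0002,0,0.15],[-0.2,0,6,0.0002,-0.0002,0,0.15],[-0.2,0,6,0.0002,-0.0002,0,0.15],[-0.2,0,6,0.0002,-0.0002,0,0.15],[-0.2,0,6,0.0002,-0.0002,0,0.15],[-0.2,0,6,0.0002,-0.0002,0,0.15],[-0.2,0,6,0.0002,-0.0002,0,0.15],[-0.2,0,6,0.0002,-0.0002,0,0.15]])

```text
time: 38.8
tool_pos: [0.6234, -0.289, 0.1798]
tcp_rot: [3.113, -0.417, 0.049]
wrist_force: [-0.7, -0.5, 5.6]
width: 0.267
grip_force: 75.4
```

Call:
drive_tool(rows=[[-0.2,0,6,0.0002,-0.0002,0,0.15],[-0.2,0,6,0.0002,-0.0002,0,0.15],[-0.2,0,6,0.0002,-0.0002,0,0.15],[-0.1,0,3,0,0,0,0.15],[0,0,0,0,0,0,0.15],[0,0,0,0,0,0,0.15],[0,0,0,0,0,0,0.15]])

```text
time: 39.38
tool_pos: [0.6242, -0.2886, 0.1798]
tcp_rot: [2.982, -0.968, 0.045]
wrist_force: [-0.3, 0.1, 5.8]
width: 0.267
grip_force: 75.4
```

```bash
python3 -c "
from h import *
f=tipgo(SLOT,.0455,-36)
print(status.read_state()['torque'])
"
```

```text
t 39.38 at [ 0.6242 -0.2886  0.1798] psi -35.97 w 0.267 F [-0.3  0.1  5.8] g 75.43754245358286
turn [-0.16  0.31  0.03] shift now-axes [-0.0006  0.0001  0.0009] final-axes [-0.0006  0.0001  0.0009]
[0.11118619 0.03104496 0.04786228]
```

Call:
drive_tool(rows=[[0,0,3,0,0,0,0.15],[0,0,3,0,0,0,0.15],[0,0,0,0,0,0,0.15],[0,0,0,0,0,0,0.15],[0,0,0,0,0,0,0.15]])

```text
time: 39.8
tool_pos: [0.6242, -0.2887, 0.1798]
tcp_rot: [2.928, -1.123, 0.046]
wrist_force: [-0.2, -0.3, 5.4]
width: 0.267
grip_force: 75.4
```

```bash
python3 -c "
from h import *
f=tipgo(SLOT,.0455,-42)
print(status.read_state()['torque'])
"
```

```text
t 39.8 at [ 0.6242 -0.2887  0.1798] psi -41.97 w 0.267 F [-0.2 -0.3  5.4] g 75.37205226835795
turn [-0.32  0.32  0.03] shift now-axes [-0.0005 -0.0002  0.0009] final-axes [-0.0005 -0.0002  0.0009]
[-0.01727494  0.03125122  0.04437327]
```

Call:
drive_tool(rows=[[0,0,3,0,0,0,0.15],[0,0,3,0,0,0,0.15],[0,0,0,0,0,0,0.15],[0,0,0,0,0,0,0.15],[0,0,0,0,0,0,0.15]])

```text
time: 40.22
tool_pos: [0.6242, -0.2889, 0.1798]
tcp_rot: [2.866, -1.275, 0.046]
wrist_force: [-0.9, -1.4, 5.1]
width: 0.263
grip_force: 75.4
```

```bash
python3 -c "
from h import *
f=tipgo(SLOT,.0455,-48)
print(status.read_state()['torque'])
"
```

```text
t 40.22 at [ 0.6242 -0.2889  0.1798] psi -47.97 w 0.263 F [-0.9 -1.4  5.1] g 75.43889340158785
turn [-0.48  0.36  0.03] shift now-axes [-0.0004 -0.0005  0.0009] final-axes [-0.0004 -0.0005  0.0009]
[-0.08072106  0.06849017  0.05106449]
```

Call:
drive_tool(rows=[[0,0,3,0,0,0,0.15],[0,0,3,0,0,0,0.15],[0,0,0,0,0,0,0.15],[0,0,0,0,0,0,0.15],[0,0,0,0,0,0,0.15]])

```text
time: 40.63
tool_pos: [0.6242, -0.2889, 0.1798]
tcp_rot: [2.797, -1.424, 0.047]
wrist_force: [-0.1, -0.6, 5.8]
width: 0.263
grip_force: 75.6
```

```bash
python3 -c "
from h import *
f=tipgo(SLOT,.0455,-54)
s=status.read_state(); print(s['torque'],s['q'])
im=read_camera('wrist'); T=wfc(im,s)
g=im['color'].astype(int).sum(2)//3
print(proj(im,[np.r_[SLOT,.052]],T))
for r in range(150,206): print(r,' '.join('%3d'%v for v in g[r,236:280]))
"
```

```text
t 40.63 at [ 0.6242 -0.2889  0.1798] psi -53.96 w 0.263 F [-0.1 -0.6  5.8] g 75.5879876545805
turn [-0.64  0.41  0.03] shift now-axes [-0.0003 -0.0007  0.0009] final-axes [-0.0003 -0.0007  0.0009]
[-0.13228684  0.11163044  0.0654396 ] [-0.46840976  0.30239088  1.6519975  -0.00292838  1.15734668  2.04521839]
[[255.70497997 182.05753067]]
150 194 194 195 194 194 196 193 197 193 195 194 194 194 192 191 191 190 191 192 195 188 171 143 120 116 116 118 117 117 116 116 118 119 119 117 119 113 117 116 115 128 147 161 174
151 193 194 194 196 195 195 194 195 194 195 196 194 193 192 189 191 190 191 191 193 190 174 147 121 116 115 116 118 118 120 118 119 119 118 119 116 118 116 117 118 117 122 135 155
152 194 192 193 193 194 194 194 193 196 194 193 193 192 192 191 193 191 191 193 192 191 179 151 125 117 118 117 118 117 118 118 116 117 117 117 118 117 118 117 115 116 114 126 150
153 195 194 193 195 195 193 194 195 193 193 194 193 191 190 191 189 192 191 193 194 196 184 159 129 117 119 118 119 118 118 117 117 118 118 118 117 117 116 117 114 117 117 127 152
154 193 194 194 193 193 193 191 194 194 1
[... 8618 characters left out ...]
 241 226 219 219 220 219 220 220 221 221 220 208 169 126 115 117 117 115 134 178 216 221 220 220 221 221 221 222 221 222 222 221 220 221 220 221 219 219 217 212
203 253 254 252 242 228 221 219 220 219 220 220 220 220 222 220 205 166 129 115 115 117 115 134 180 215 222 221 221 222 223 221 222 221 221 222 220 220 221 220 220 221 222 222 216
204 254 253 246 231 221 218 217 220 220 220 222 220 219 221 219 206 168 130 115 117 118 115 135 181 214 222 221 221 221 223 222 222 222 219 220 219 221 221 220 219 223 221 220 219
205 252 247 234 221 217 219 218 218 221 218 221 220 221 220 220 204 167 126 114 119 117 117 134 181 216 222 222 221 222 221 221 221 222 221 222 220 220 221 221 221 222 223 222 220
```

The moment is rising, but the blade may be riding on the chamfers, since the slack looks too large. I'll back off to centre it in the slot and seat it deeper.

Call:
drive_tool(rows=[[0,0,-6,0,0,0,0.15],[0,0,-6,0,0,0,0.15],[0,0,-6,0,0,0,0.15],[0,0,0,0,0,0.0015,0.15],[0,0,0,0,0,0,0.15],[0,0,0,0,0,0,0.15],[0,0,0,0,0,0,0.15]])

```text
time: 41.27
tool_pos: [0.6247, -0.289, 0.1797]
tcp_rot: [2.981, -0.968, 0.048]
wrist_force: [-1.2, -0.0, 10.2]
width: 0.262
grip_force: 76.1
```

```bash
python3 -c "
from h import *
f=tipgo(SLOT,.0445,-36)
print(status.read_state()['torque'])
"
```

```text
t 41.27 at [ 0.6247 -0.289   0.1797] psi -35.98 w 0.262 F [-1.2 -0.  10.2] g 76.09540165343788
turn [-0.16  0.22  0.02] shift now-axes [-0.0013  0.      0.0017] final-axes [-0.0013  0.      0.0017]
[0.1075483  0.26011244 0.00618224]
```

Call:
drive_tool(rows=[[0,0,6,0,0,0,0.15],[0,0,6,0,0,0,0.15],[0,0,6,0,0,0,0.15],[0,0,3,0,0,0,0.15],[0,0,0,0,0,0,0.15],[0,0,0,0,0,0,0.15]])

```text
time: 41.77
tool_pos: [0.6244, -0.2893, 0.1797]
tcp_rot: [2.759, -1.497, 0.049]
wrist_force: [-2.3, -0.7, 9.9]
width: 0.265
grip_force: 76.2
```

```bash
python3 -c "
from h import *
f=tipgo(SLOT,.0445,-57)
print(status.read_state()['torque'])
"
```

```text
t 41.77 at [ 0.6244 -0.2893  0.1797] psi -56.97 w 0.265 F [-2.3 -0.7  9.9] g 76.21915976400487
turn [-0.75  0.38  0.02] shift now-axes [-0.0008 -0.0008  0.0018] final-axes [-0.0008 -0.0008  0.0018]
[-0.04823431  0.53686008  0.09908819]
```

Call:
drive_tool(rows=[[0,0,3,0,0,0,0.15],[0,0,3,0,0,0,0.15],[0,0,0,0,0,0,0.15],[0,0,0,0,0,0,0.15],[0,0,0,0,0,0,0.15]])

```text
time: 42.18
tool_pos: [0.6244, -0.2893, 0.1797]
tcp_rot: [2.679, -1.64, 0.049]
wrist_force: [-1.3, 0.4, 10.4]
width: 0.262
grip_force: 76.3
```

```bash
python3 -c "
from h import *
f=tipgo(SLOT,.0445,-63)
print(status.read_state()['torque'])
"
```

```text
t 42.18 at [ 0.6244 -0.2893  0.1797] psi -62.96 w 0.262 F [-1.3  0.4 10.4] g 76.25589024923102
turn [-0.91  0.46  0.04] shift now-axes [-0.0007 -0.0009  0.0018] final-axes [-0.0007 -0.0009  0.0018]
[-0.0816486   0.58623025  0.16210348]
```

The moment has risen to 0.16 N m, four times the friction, so the dial is at its hard stop. I'll relax the twist within the slack, lift out, and return to the stand.

Call:
drive_tool(rows=[[0,0,-6,0,0,0,0.15],[0,0,-6,0,0,0,0.15],[0,0,-5,0,0,-0.001,0.15],[0,0,0,0,0,0,0.15],[0,0,0,0,0,-0.005,0.15],[0,0,0,0,0,-0.01,0.15],[0,0,0,0,0,-0.03,0.15],[0,0,0,0,0,-0.04,0.15]])

```text
time: 42.85
tool_pos: [0.6185, -0.2856, 0.2584]
tcp_rot: [2.887, -1.229, 0.026]
wrist_force: [-0.0, 0.6, -0.2]
width: 0.261
grip_force: 74.6
```

Call:
drive_tool(rows=[[0,0,0,0,0,-0.04,0.15],[0,0,0,0,0,-0.03,0.15],[0,0,-7,0,0,0,0.15],[0,0,-7,0,0,0,0.15],[0,0,-7,0,0,0,0.15],[0,0,-7,0,0,0,0.15],[0,0,-7,0,0,0,0.15],[0,0,-7,0,0,0,0.15]])

```text
time: 43.52
tool_pos: [0.6193, -0.2859, 0.3328]
tcp_rot: [3.127, -0.103, 0.035]
wrist_force: [-0.3, -0.2, 0.2]
width: 0.265
grip_force: 74.7
```

Call:
drive_tool(rows=[[0,0,-7,0,0,0,0.15],[0,0,-7,0,0,0,0.15],[0,0,-7,0,0,0,0.15],[0,0,-7,0,0,0,0.15],[0,0,-7,0,0,0,0.15],[0,0,-7,0,0,0,0.15],[0,0,-7,0,0,0,0.15],[0,0,-7,0,0,0,0.15]])

```text
time: 44.18
tool_pos: [0.6193, -0.2859, 0.3327]
tcp_rot: [2.801, 1.373, 0.022]
wrist_force: [0.3, 0.1, -0.7]
width: 0.262
grip_force: 74.7
```

```bash
python3 -c "
from h import *
import pickle
s=status.read_state(); p=read_camera('wrist'); T=wfc(p,s); pickle.dump((p,T,s),open('box4.pkl','wb'))
f=go([.6255,.30,.326],59.8,2)
q=read_camera('top'); 
u=proj(q,[np.r_[SLOT,.052]],wfc(q))[0].astype(int); g=q['color'].astype(int).sum(2)//3
print(u); print(g[u[1]-8:u[1]+9,u[0]-9:u[0]+10])
"
```

```text
t 44.23 at [ 0.6193 -0.2859  0.3328] psi 52.54 w 0.267 F [ 0.4 -0.6 -0.7] g 74.70680754966452
turn [ 1.63  1.95 -7.24] shift now-axes [ 0.4688 -0.3516 -0.0012] final-axes [ 0.5089 -0.2894  0.0246]
[339 176]
[[152 150 151 150 151 149 151 151 152 162 154 163 172 172 173 171 156 150
  140]
 [151 150 150 151 151 154 151 150 155 170 159 168 174 172 170 164 156 151
  147]
 [152 150 151 149 152 152 149 150 160 168 165 170 172 171 168 156 153 152
  148]
 [152 150 154 152 149 141 138 138 141 149 159 164 167 167 162 151 151 150
  143]
 [156 150 151 148 123 127 132 121 112 117 131 132 140 155 151 150 151 150
  133]
 [165 155 153 146  99 124 126 111 106 108 108 112 122 141 145 150 149 144
  108]
 [173 167 155 140  97 120 111 100  97  98  99 105 120 125 139 147 150 131
   79]
 [181 177 164 127  85 108  99  81  82  85  88  90 109 109 133 149 144 106
   56]
 [212 200 173 118  76 103  99  92  90  92  92  72  86  99 125 144 132  77
   47]
 [203 195 174 115  77 109 110  99  95  98  95  71  79  98 127 143 105  59
   44]
 [181 181 173 132  84 120 121 105  99 104  99  89  98 107 136 143  84  47
   42]
 [176 177 177 158  95 122 120 105 104 106 103  94 113 119 140 125  69  41
   43]
 [178 179 181 167 101 101  97  90  91  90  89  86 105 113 139 101  55  43
   39]
 [176 177 177 171 119  98  93  93  79  69  70  82  92  95 125  80  49  42
   45]
 [178 177 176 176 160 149 145 122 112  91  89 117 126 123 100  56  43  39
   42]
 [176 177 179 180 177 175 172 152 150 134 133 145 149 142  85  48  40  39
   44]
 [178 179 180 178 180 180 178 167 208 167 152 151 151 132  72  44  39  41
   48]]
```

```bash
python3 -c "
from h import *
import pickle
f=go([.6255,.3216,.328],59.8,0)
a=pickle.load(open('tip.pkl','rb'))[0]; b=pickle.load(open('box1.pkl','rb'))[0]; c=pickle.load(open('box4.pkl','rb'))[0]; d=pickle.load(open('box2.pkl','rb'))[0]
G=[x['color'].astype(int).sum(2)/3 for x in (a,b,c,d)]
st=np.stack(G)
for x,(n) in ((st,'all4'),):
    sd=x.max(0)-x.min(0)
    for r in range(174,196,1): print(r,' '.join('%3d'%v for v in sd[r,246:266]),' | ',' '.join('%3d'%v for v in G[2][r,246:266]))
t=cv2.imread('pics/top0.png'); t=cv2.resize(t,(512,384),interpolation=cv2.INTER_AREA).astype(int).sum(2)//3
print(t[168:185,330:349])
"
```

```text
t 44.28 at [ 0.6194 -0.2859  0.3328] psi 51.9 w 0.265 F [ 0.2 -0.4 -0.2] g 74.7055818644003
turn [ 1.51 -0.06 -7.9 ] shift now-axes [ 0.4818 -0.3701 -0.0036] final-axes [ 0.5281 -0.3003  0.0048]
174 103 105 109 115 115 121 124 128 130 124 127 125 126 129 124 127 125 122 122 125  |  159 162 164 171 170 174 173 171 171 168 169 170 171 172 170 171 169 167 167 168
175 111 113 113 114 119 121 122 122 121 128 128 125 125 118 124 126 125 124 126 127  |  167 171 170 171 172 174 172 171 167 172 171 170 169 167 169 170 170 169 168 169
176 112 120 117 118 117 116 118 129 124 125 127 117 105  95 105 123 124 125 126 125  |  169 173 173 173 173 171 171 172 170 171 171 168 158 153 158 170 169 169 171 166
177 118 117 117 115 117 121 120 118 122 118 109  99  66  55  80 111 128 131 133 130  |  171 172 172 171 171 172 172 171 171 170 164 155 135 126 142 162 170 167 168 164
178 114 115 114 117 117 115 120 120 106  97  77  50  25  22  52  96 126 139 155 157  |  171 171 171 170 168 170 173 170 166 156 142 126 107 102 124 150 167 167 159 149
179 114 118 114 117 113 115 103  90  77  53  34  10   5   6  28  
[... 3468 characters left out ...]
  95  78  74  84  94  98 106 137 158 164 163
  164]
 [194 184 161 113  74  92  99  93  74  73  86  93  99 106 139 159 165 163
  165]
 [171 170 162 128  83 101 104  97  79  76  87  98 101 110 145 163 165 165
  164]
 [166 167 166 146  96 114 115 107  92  88  91 100 104 116 150 166 167 166
  166]
 [169 167 167 155 100  98  97  94  84  82  89 100 102 120 155 166 166 166
  166]
 [168 167 169 160 114  96  94  89  78  71  79  93  96 116 155 166 166 165
  165]
 [167 168 169 166 150 139 136 128 118 102 106 127 133 139 159 165 166 167
  167]
 [167 167 169 170 167 164 162 158 157 144 144 158 159 160 166 166 166 168
  168]
 [168 168 169 168 169 169 168 173 199 178 164 164 166 167 167 168 166 168
  167]]
```

The top view confirms it: the slot's dark band was vertical and is now horizontal (RUN). The tip pixels haven't moved, so the driver hasn't slipped. Returning to the stand.

Call:
drive_tool(rows=[[0.75,0,-3.95,0,0,0,0.15],[0.75,0,-3.95,0,0,0,0.15],[0,0,0,0.032,-0.0182,0,0.15],[0,0,0,0.032,-0.0182,0,0.15],[0,0,0,0.032,-0.0182,0,0.15],[0,0,0,0.032,-0.0182,0,0.15],[0,0,0,0.032,-0.0182,0,0.15],[0,0,0,0.032,-0.0182,0,0.15]])

```text
time: 44.95
tool_pos: [0.6217, -0.0637, 0.3331]
tcp_rot: [2.727, 1.559, 0.002]
wrist_force: [-0.4, -0.2, -0.1]
width: 0.266
grip_force: 74.6
```

Call:
drive_tool(rows=[[0,0,0,0.032,-0.0182,0,0.15],[0,0,0,0.032,-0.0182,0,0.15],[0,0,0,0.032,-0.0182,0,0.15],[0,0,0,0.032,-0.0182,0,0.15],[0,0,0,0.032,-0.0182,0,0.15],[0,0,0,0.032,-0.0182,0,0.15],[0,0,0,0.032,-0.0182,0,0.15],[0,0,0,0.032,-0.0182,0,0.15]])

```text
time: 45.62
tool_pos: [0.625, 0.2309, 0.3332]
tcp_rot: [2.726, 1.559, 0.002]
wrist_force: [0.8, 0.6, -1.1]
width: 0.268
grip_force: 74.6
```

Call:
drive_tool(rows=[[0,0,0,0,0,0,0.15],[0,0,0,0,0,0,0.15],[0,0,0,0,0,0,0.15],[0,0,0,0,0,0,0.15]])

```text
time: 45.95
tool_pos: [0.6256, 0.228, 0.3332]
tcp_rot: [2.724, 1.561, 0.002]
wrist_force: [0.4, -0.1, -0.8]
width: 0.263
grip_force: 74.7
```

```bash
python3 -c "
from h import *
f=go([.6258,.3213,.315],59.8,0)"
```

```text
t 45.95 at [0.6256 0.228  0.3332] psi 59.62 w 0.263 F [ 0.4 -0.1 -0.8] g 74.69123881892301
turn [ 0.13 -0.02 -0.18] shift now-axes [ 0.0806 -0.0471  0.0181] final-axes [ 0.0808 -0.0468  0.0182]
```

Call:
drive_tool(rows=[[0,0,-0.2,0.027,-0.0156,0,0.15],[0,0,0,0.027,-0.0156,0,0.15],[0,0,0,0.0268,-0.0156,0,0.15],[0,0,0,0,0,0.018,0.15],[0,0,0,0,0,0,0.15],[0,0,0,0,0,0,0.15],[0,0,0,0,0,0,0.15],[0,0,0,0,0,0,0.15]])

```text
time: 46.62
tool_pos: [0.6264, 0.3211, 0.3164]
tcp_rot: [2.722, 1.566, 0.005]
wrist_force: [0.3, 0.4, -1.3]
width: 0.266
grip_force: 74.7
```

```bash
python3 -c "
from h import *
import pickle
f=go([.6258,.3213,.265],59.8,0)
s=status.read_state(); p=read_camera('wrist'); T=wfc(p,s)
print('hole px',proj(p,[[.626,.319,.122]],T), 'tip px 256,180.5')
g=p['color'].astype(int).sum(2)//3
for r in range(158,190): print(r,' '.join('%3d'%v for v in g[r,232:276]))
"
```

```text
t 46.62 at [0.6264 0.3211 0.3164] psi 59.81 w 0.266 F [ 0.3  0.4 -1.3] g 74.71609877276933
turn [ 0.17 -0.11  0.01] shift now-axes [-0.0002 -0.0008  0.0514] final-axes [-0.0001 -0.0007  0.0514]
hole px [[254.29996064 167.74143522]] tip px 256,180.5
158  61  62  60  58  57  61  59  60  58  60  60  56  54  51  47  45  49  46  48  45  45  46  44  44  40  41  42  41  49  46  45  46  45  45  46  45  42  43  45  48  45  45  49  45
159  59  58  61  61  61  60  60  60  56  57  60  58  51  50  48  46  43  48  47  48  46  45  44  41  40  35  38  43  44  44  47  46  48  43  47  44  47  42  47  45  48  45  47  47
160  61  60  62  58  56  56  63  58  58  56  59  56  56  52  45  43  49  46  47  43  44  43  39  38  34  35  36  39  41  43  45  45  48  44  48  43  45  45  43  44  43  45  46  40
161  61  57  58  60  62  60  61  57  59  59  57  60  51  53  47  46  44  46  42  42  39  37  36  35  39  38  39  38  39  44  43  45  41  46  43  46  43  47  47  46  45  47  46  48
162  62  59  60  58  59  58  58  58  60  58  58  53  52  49  46  44  44  40  40  38  39  36  38  34  35  38  37  40  39  42  42  47
[... 4208 characters left out ...]
 134 112  83  62  56  51  55  54  52  51  52  52  46  48  59  85  99 101  95  91  90  85  73  54  42  44  41  41  43  45  40  50  52  62  72  94 111 127 132 139
187 137 141 145 143 140 122  97  73  58  54  55  55  52  53  57  52  46  47  47  62  77  87  90  93  93  89  75  56  46  41  43  44  45  42  52  60  69  80  99 116 134 144 145 141
188 135 138 141 142 140 131 113  85  64  56  52  57  56  52  52  48  48  41  44  48  62  76  88  97  97  91  78  61  42  44  38  42  46  56  64  80  90 102 115 126 137 145 144 139
189 134 135 136 137 136 133 126 105  83  59  55  54  52  54  50  47  43  48  43  47  54  77  89  98  96  92  82  60  46  42  44  45  57  75  92 103 112 114 117 125 133 135 136 132
```

Call:
drive_tool(rows=[[0,0,0,0,0,0.02,0.15],[0,0,0,0,0,0.02,0.15],[0,0,0,0,0,0.008,0.15],[0,0,0,0,0,0,0.15],[0,0,0,0,0,0,0.15],[0,0,0,0,0,0,0.15],[0,0,0,0,0,0,0.15]])

```text
time: 47.25
tool_pos: [0.6267, 0.3229, 0.2693]
tcp_rot: [2.72, 1.568, 0.008]
wrist_force: [0.1, -0.3, -0.8]
width: 0.266
grip_force: 74.7
```

```bash
python3 -c "
from h import *
f=go([.6262,.3213,.145],59.8,0)"
```

```text
t 47.25 at [0.6267 0.3229 0.2693] psi 59.93 w 0.266 F [ 0.1 -0.3 -0.8] g 74.71215955156367
turn [ 0.22 -0.21  0.13] shift now-axes [-2.100e-03 -1.000e-04  1.243e-01] final-axes [-0.0016  0.0003  0.1243]
```

Call:
drive_tool(rows=[[0,0,0,-0.002,0,0.006,0.15],[0,0,0,0,0,0.012,0.15],[0,0,0,0,0,0.015,0.15],[0,0,0,0,0,0.015,0.15],[0,0,0,0,0,0,0.15],[0,0,0,0,0,0,0.15],[0,0,0,0,0,0,0.15]])

```text
time: 47.83
tool_pos: [0.6251, 0.3209, 0.2195]
tcp_rot: [2.72, 1.569, 0.004]
wrist_force: [-0.3, -0.1, -0.5]
width: 0.264
grip_force: 74.7
```

```bash
python3 -c "
from h import *
f=go([.6262,.3212,.145],59.8,0)"
```

```text
t 47.83 at [0.6251 0.3209 0.2195] psi 59.94 w 0.264 F [-0.3 -0.1 -0.5] g 74.70937124424381
turn [ 0.13 -0.08  0.14] shift now-axes [0.0007 0.0006 0.0745] final-axes [0.0008 0.0008 0.0745]
```

Through the hole with no contact. Lowering to rest.

Call:
drive_tool(rows=[[0,0,0,0.0006,0.0006,0.02,0.15],[0,0,0,0,0,0.02,0.15],[0,0,0,0,0,0.015,0.15],[0,0,0,0,0,0.012,0.15],[0,0,0,0,0,0.006,0.15],[0,0,0,0,0,0,0.15],[0,0,0,0,0,0,0.15],[0,0,0,0,0,0,0.15]])

```text
time: 48.5
tool_pos: [0.6266, 0.3213, 0.1472]
tcp_rot: [2.72, 1.569, 0.006]
wrist_force: [0.2, -0.4, -0.8]
width: 0.262
grip_force: 74.6
```

```bash
python3 -c "
from h import *
f=go([.6262,.3212,.1414],59.8,0)"
```

```text
t 48.5 at [0.6266 0.3213 0.1472] psi 59.94 w 0.262 F [ 0.2 -0.4 -0.8] g 74.61113393379492
turn [ 0.17 -0.14  0.14] shift now-axes [-0.0003 -0.0003  0.0058] final-axes [-0.0003 -0.0003  0.0058]
```

Call:
drive_tool(rows=[[0,0,0,0,0,0.003,0.15],[0,0,0,0,0,0.003,0.15],[0,0,0,0,0,0,0.15],[0,0,0,0,0,0,0.15],[0,0,0,0,0,0,0.15]])

```text
time: 48.92
tool_pos: [0.6273, 0.3217, 0.1448]
tcp_rot: [2.72, 1.569, 0.01]
wrist_force: [-3.4, -1.8, 12.2]
width: 0.262
grip_force: 76.0
```

Call:
drive_tool(rows=[[0,0,0,0,0,0,0.6],[0,0,0,0,0,0,1],[0,0,0,0,0,0,1],[0,0,0,0,0,0,1],[0,0,0,0,0,0,1],[0,0,0,0,0,-0.02,1],[0,0,0,0,0,-0.035,1],[0,0,0,0,0,-0.035,1]])

```text
time: 49.58
tool_pos: [0.6243, 0.3203, 0.2282]
tcp_rot: [2.721, 1.569, -0.006]
wrist_force: [0.6, 0.7, -0.1]
width: 0.999
grip_force: 0.0
```

Call:
drive_tool(rows=[[0,0,0,0,0,-0.035,1],[0,0,0,0,0,-0.035,1],[0,0,0,0,0,-0.035,1],[0,0,0,-0.03,0,0,1],[0,0,0,-0.03,0,0,1],[0,0,0,-0.03,0,0,1],[0,0,0,0,0,0,1],[0,0,0,0,0,0,1]])

```text
time: 50.25
tool_pos: [0.58, 0.2421, 0.3353]
tcp_rot: [2.722, 1.566, 0.004]
wrist_force: [-0.2, 0.1, 0.3]
width: 1.0
grip_force: 0.0
```

Call:
drive_tool(rows=[[0,0,0,0,0,0,1],[0,0,0,0,0,0,1]])

```text
time: 50.42
tool_pos: [0.5809, 0.2439, 0.3349]
tcp_rot: [2.721, 1.569, 0.004]
wrist_force: [0.0, -1.0, -1.0]
width: 0.998
grip_force: 0.0
```

```bash
python3 - <<'E'
from h import *
s=status.read_state(); p=read_camera('wrist'); T=wfc(p,s); save(p,'end.png',1.5); print(s['tool_pos'],s['wrist_force'])
im=p['color'].astype(int); k=((im[...,0]>225)&(im[...,1]>215)&(im[...,2]<160)).astype(np.uint8)
c,_=cv2.findContours(k,cv2.RETR_EXTERNAL,cv2.CHAIN_APPROX_NONE); c=max(c,key=cv2.contourArea)[:,0]; print(c.min(0),c.max(0),unproj(p,[(c.min(0)+c.max(0))/2],.206,T))
for a in shims(p,T,z=.01): print(a,tray(a[1]))
q=read_camera('top'); Tq=wfc(q)
for a in shims(q,Tq,z=.01): print('top',a,tray(a[1]))
E
```

```text
[0.5808854  0.24388497 0.33489245] [ 0.01934716 -1.01210366 -1.02256746]
[242  73] [263  99] [[0.62394413 0.32112908 0.206     ]]
(0.9, array([0.6613, 0.0488]), array([36. , 48.9]), 'head', np.float32(-98.6), 'rgb', array([202, 209, 220]), [334, 208, 356, 232]) [-0.0011  0.0496]
(0.7, array([0.6666, 0.018 ]), array([18.4, 49.8]), 'head', np.float32(-100.7), 'rgb', array([200, 207, 218]), [337, 216, 363, 245]) [0.0079 0.0197]
(0.62, array([ 0.704 , -0.0017]), array([36.8, 60.5]), 'head', np.float32(89.7), 'rgb', array([215, 221, 229]), [366, 214, 392, 251]) [0.0475 0.0048]
top (0.74, array([ 0.7064, -0.0029]), array([32.2, 58.7]), 'head', np.float32(91.7), 'rgb', array([205, 211, 219]), [242, 150, 262, 157]) [0.05   0.0039]
top (0.5, array([0.6648, 0.0548]), array([33.3, 37.8]), 'head', np.float32(-103.3), 'rgb', array([191, 196, 204]), [230, 158, 245, 170]) [0.0016 0.056 ]
top (0.48, array([0.6683, 0.0818]), array([31.8, 44.4]), 'head', np.float32(-88.3), 'rgb', array([195, 201, 209]), [222, 159, 237, 167]) [0.0018 0.0833]
top (0.46, array([ 0.3567, -0.0695]), array([32.2, 59.1]), 'head', np.float32(-88.5), 'rgb', array([237,  74,  73]), [263, 254, 276, 262]) [-0.2889 -0.1052]
top (0.43, array([0.6606, 0.0193]), array([39.3, 60. ]), 'head', np.float32(77.9), 'rgb', array([190, 195, 204]), [240, 161, 257, 174]) [0.0018 0.0203]
```

The driver is back in the stand at about (0.624,0.321). The last shim, though, has been knocked aside: it's now at tray (47, 5) mm, heading 90°. It lies too close to the row for a crosswise grip, so I'll lift it end-to-end, set it down on the open rear of the tray, and regrasp.

Call:
drive_tool(rows=[[0,0,0,-0.0266,0.0236,0.01,1],[0,0,0,-0.0266,0.0236,0.01,1],[0,0,0,-0.0266,0.0236,0.01,1],[0,0,0,-0.0266,0.0236,0.01,1],[0,0,0,-0.0266,0.0236,0.01,1],[0,0,0,-0.0266,0.0236,0.01,1],[0,0,0,-0.0266,0.0236,0.01,1],[0,0,4,0,0,0,1]])

```text
time: 51.28
tool_pos: [0.6303, -0.0066, 0.2622]
tcp_rot: [2.776, 1.466, -0.004]
wrist_force: [-0.4, 1.6, -0.3]
width: 0.999
grip_force: 0.0
```

Call:
drive_tool(rows=[[0,0,7,0,0,0,1],[0,0,7,0,0,0,1],[0,0,7,0,0,0,1],[0,0,7,0,0,0,1],[0,0,7,0,0,0,1],[0,0,7,0,0,0,1],[0,0,7,0,0,0,1],[0,0,7,0,0,0,1]])

```text
time: 51.95
tool_pos: [0.6307, -0.0004, 0.265]
tcp_rot: [-3.141, 0.01, -0.003]
wrist_force: [-0.0, -0.8, 0.1]
width: 1.001
grip_force: 0.0
```

Call:
drive_tool(rows=[[0,0,0,0,0,0,1],[0,0,0,0,0,0,1],[0,0,0,0,0,0,1]])

```text
time: 52.2
tool_pos: [0.6305, -0.0005, 0.2652]
tcp_rot: [-3.142, -0.003, -0.004]
wrist_force: [-0.1, 0.1, -0.0]
width: 0.997
grip_force: 0.0
```

```bash
python3 - <<'E'
from h import *
s=status.read_state(); p=read_camera('wrist'); T=wfc(p,s); print(s['tool_pos'])
for a in shims(p,T,z=.007): print(a,tray(a[1]))
go([.704,-.0017,.06],0)
E
```

```text
[ 6.30487867e-01 -5.36530078e-04  2.65152010e-01]
(0.94, array([0.6558, 0.02  ]), array([38.2, 61.3]), 'head', np.float32(82.2), 'rgb', array([201, 208, 219]), [214, 121, 264, 157]) [-0.003   0.0204]
(0.88, array([0.6644, 0.0827]), array([37.1, 54.7]), 'head', np.float32(-101.0), 'rgb', array([228, 233, 240]), [174, 115, 219, 145]) [-0.0022  0.0837]
(0.81, array([0.6603, 0.0531]), array([37. , 55.1]), 'head', np.float32(-97.0), 'rgb', array([214, 220, 228]), [194, 121, 235, 152]) [-0.0026  0.0538]
(0.7, array([ 0.7048, -0.0027]), array([35.5, 59.3]), 'head', np.float32(90.1), 'rgb', array([200, 207, 218]), [234, 91, 277, 120]) [0.0484 0.0039]
(0.63, array([ 0.3573, -0.07  ]), array([39. , 58.6]), 'head', np.float32(89.4), 'rgb', array([227,  54,  53]), [278, 305, 311, 326]) [-0.2882 -0.1056]
(0.58, array([0.6145, 0.3321]), array([ 94.1, 102. ]), 'head', np.float32(90.1), 'rgb', array([33, 34, 37]), [0, 138, 63, 197]) [-0.0824  0.325 ]
t 52.3 at [ 6.304e-01 -6.000e-04  2.652e-01] psi 0.05 w 0.999 F [-0.4  0.2 -0.2] g 0.0
turn [-0.   -0.13  0.05] shift now-axes [0.0731 0.0012 0.2054] final-axes [0.0736 0.0011 0.2052]
```

Call:
drive_tool(rows=[[0,0,0,0.035,0.001,0,1],[0,0,0,0.04,0.001,0,1],[0,0,0,0,0,0.04,1],[0,0,0,0,0,0.04,1],[0,0,0,0,0,0.04,1],[0,0,0,0,0,0.04,1],[0,0,0,0,0,0.04,1],[0,0,0,0,0,0,1]])

```text
time: 52.97
tool_pos: [0.698, -0.0026, 0.0546]
tcp_rot: [-3.141, -0.0, 0.024]
wrist_force: [-1.4, -0.3, -1.6]
width: 1.001
grip_force: 0.0
```

Call:
drive_tool(rows=[[0,0,0,0,0,0,1],[0,0,0,0,0,0,1],[0,0,0,0,0,0,1]])

```text
time: 53.22
tool_pos: [0.7089, -0.0029, 0.0699]
tcp_rot: [3.141, -0.001, 0.015]
wrist_force: [0.7, -0.6, -0.2]
width: 1.001
grip_force: 0.0
```

```bash
python3 - <<'E'
from h import *
s=status.read_state(); p=read_camera('wrist'); T=wfc(p,s)
for a in shims(p,T,z=.007)[:4]: print(a,tray(a[1]))
go([.7055,-.0025,.0005],0)
E
```

```text
(0.87, array([0.6529, 0.02  ]), array([42.2, 65.1]), 'head', np.float32(86.7), 'rgb', array([201, 208, 219]), [186, 239, 266, 288]) [-0.0059  0.02  ]
(0.7, array([0.6555, 0.0466]), array([40.2, 40.5]), 'head', np.float32(-96.2), 'rgb', array([225, 230, 237]), [169, 240, 216, 282]) [-0.0066  0.0467]
(0.63, array([0.6774, 0.078 ]), array([14.9, 60.3]), 'head', np.float32(-98.2), 'rgb', array([225, 230, 237]), [114, 228, 193, 268]) [0.0113 0.0806]
(0.59, array([ 0.7047, -0.0026]), array([37.5, 60.6]), 'head', np.float32(88.4), 'rgb', array([207, 214, 223]), [213, 185, 289, 232]) [0.0483 0.004 ]
t 53.32 at [ 0.7087 -0.0029  0.0699] psi -0.05 w 0.995 F [-0.3  0.3  0.7] g 0.0
turn [ 0.01 -0.53 -0.05] shift now-axes [-0.0039 -0.0005  0.0693] final-axes [-0.0032 -0.0004  0.0694]
```

Call:
drive_tool(rows=[[0,-0.4,0,-0.003,0,0.02,1],[0,0,0,0,0,0.025,1],[0,0,0,0,0,0.018,1],[0,0,0,0,0,0,1],[0,0,0,0,0,0,1],[0,0,0,0,0,0,1]])

```text
time: 53.82
tool_pos: [0.7044, -0.0029, 0.005]
tcp_rot: [3.141, -0.002, -0.002]
wrist_force: [1.0, -0.3, 0.8]
width: 1.001
grip_force: 0.0
```

```bash
python3 - <<'E'
from h import *
go([.7055,-.0025,.0005],0)
E
```

```text
t 53.82 at [ 0.7044 -0.0029  0.005 ] psi -0.06 w 1.001 F [ 1.  -0.3  0.8] g 0.0
turn [ 0.01  0.06 -0.06] shift now-axes [ 0.0011 -0.0004  0.0045] final-axes [ 0.0011 -0.0004  0.0045]
```

Call:
drive_tool(force=60, rows=[[0,0,0,0.001,0,0.0042,1],[0,0,0,0,0,0,1],[0,0,0,0,0,0,0.55],[0,0,0,0,0,0,0.55],[0,0,0,0,0,0,0.55],[0,0,0,0,0,0,0.55],[0,0,0,0,0,0,0.55],[0,0,0,0,0,0,0.55]])

```text
time: 54.48
tool_pos: [0.7046, -0.0029, -0.0005]
tcp_rot: [3.142, -0.002, -0.004]
wrist_force: [-0.5, -0.4, 6.2]
width: 0.674
grip_force: 64.6
```

Call:
drive_tool(rows=[[0,0,0,0,0,-0.01,0.55],[0,0,0,0,0,-0.02,0.55],[0,0,0,0,0,-0.03,0.55],[0,0,0,0,0,0,0.55],[0,0,0,0,0,0,0.55],[0,0,0,0,0,0,0.55]])

```text
time: 54.98
tool_pos: [0.7033, -0.0028, 0.0579]
tcp_rot: [-3.142, 0.002, 0.008]
wrist_force: [-0.1, -0.2, -1.7]
width: 0.674
grip_force: 64.1
```

```bash
python3 - <<'E'
from h import *
s=status.read_state(); p=read_camera('wrist'); T=wfc(p,s)
M=R.from_rotvec(s['tcp_rot']).as_matrix()
for a in shims(p,T,z=s['tool_pos'][2])[:4]: print(a,((np.r_[a[1],s['tool_pos'][2]]-s['tool_pos'])@M).round(4))
t=np.radians(TY); y=-.080
xy=TC+[-np.sin(t)*y,np.cos(t)*y]; print(xy)
go([xy[0],xy[1],.04],TY)
E
```

```text
(0.97, array([0.6973, 0.0518]), array([10.8, 14.3]), 'head', np.float32(90.0), 'rgb', array([233, 237, 244]), [144, 238, 218, 256]) [-0.0061 -0.0546  0.    ]
(0.83, array([0.6944, 0.06  ]), array([28.1, 39.8]), 'head', np.float32(-96.7), 'rgb', array([236, 240, 246]), [108, 223, 183, 271]) [-0.009  -0.0628  0.    ]
(0.7, array([0.6752, 0.0124]), array([11. , 39.9]), 'head', np.float32(-90.0), 'rgb', array([208, 215, 224]), [194, 240, 262, 290]) [-0.0282 -0.0152  0.0001]
(0.63, array([ 0.7001, -0.0034]), array([40.2, 64.3]), 'head', np.float32(90.0), 'rgb', array([139, 143, 151]), [197, 209, 313, 277]) [-0.0032  0.0006  0.    ]
[ 0.64646731 -0.07999344]
t 55.08 at [ 0.7023 -0.0027  0.0563] psi -0.06 w 0.673 F [ 0.3  0.4 -1.9] g 64.13833379745483
turn [0.02 0.46 7.  ] shift now-axes [-0.0556  0.0773  0.0168] final-axes [-0.0459  0.0835  0.0163]
```

Call:
drive_tool(rows=[[0,0,3.5,0,0.02,-0.01,0.55],[0,0,3.5,0,0.02,0,0.55],[0,0,0,-0.025,0.02,0,0.55],[0,0,0,-0.023,0.02,0,0.55],[0,0,0,0,0,0.02,0.55],[0,0,0,0,0,0,0.55],[0,0,0,0,0,0,0.55],[0,0,0,0,0,0,0.55]])

```text
time: 55.75
tool_pos: [0.65, -0.0762, 0.0479]
tcp_rot: [-3.136, 0.193, 0.009]
wrist_force: [0.4, 0.2, -0.8]
width: 0.676
grip_force: 64.4
```

```bash
python3 - <<'E'
from h import *
go([.6465,-.080,.0],TY)
E
```

```text
t 55.75 at [ 0.65   -0.0762  0.0479] psi -7.05 w 0.676 F [ 0.4  0.2 -0.8] g 64.35361504554749
turn [0.02 0.32 0.01] shift now-axes [-0.0028  0.0042  0.0479] final-axes [-0.003   0.0042  0.0479]
```

Call:
drive_tool(rows=[[0,0.3,0,-0.003,0.004,0.015,0.55],[0,0,0,0,0,0.02,0.55],[0,0,0,0,0,0.01,0.55],[0,0,0,0,0,0.002,0.55],[0,0,0,0,0,0,0.55],[0,0,0,0,0,0,0.55],[0,0,0,0,0,0,0.55]])

```text
time: 56.33
tool_pos: [0.6478, -0.0802, 0.0028]
tcp_rot: [3.135, -0.193, 0.004]
wrist_force: [0.4, -0.1, -1.1]
width: 0.674
grip_force: 64.4
```

Call:
drive_tool(rows=[[0,0,0,0,0,0,1],[0,0,0,0,0,0,1],[0,0,0,0,0,0,1],[0,0,0,0,0,-0.03,1],[0,0,0,0,0,-0.035,1],[0,0,0,-0.01,0,-0.035,1],[0,0,-7,0,0,-0.01,1],[0,0,-7,0,0,0,1]])

```text
time: 57.0
tool_pos: [0.64, -0.0795, 0.1177]
tcp_rot: [3.132, 0.199, 0.016]
wrist_force: [0.2, 0.2, -0.8]
width: 0.999
grip_force: 0.0
```

Call:
drive_tool(rows=[[0,0,-7,0,0,0,1],[0,0,-7,0,0,0,1],[0,0,-7,0,0,0,1],[0,0,-7,0,0,0,1],[0,0,-7,0,0,0,1],[0,0,-7,0,0,0,1],[0,0,-7,0,0,0,1],[0,0,-7,0,0,0,1]])

```text
time: 57.67
tool_pos: [0.6366, -0.079, 0.112]
tcp_rot: [2.674, 1.647, 0.001]
wrist_force: [0.1, -0.7, -0.9]
width: 1.0
grip_force: 0.0
```

Call:
drive_tool(rows=[[0,0,-7,0,0,0,1],[0,0,-7,0,0,0,1],[0,0,-6,0,0,0,1],[0,0,0,0,0,0,1],[0,0,0,0,0,0,1],[0,0,0,0,0,0,1]])

```text
time: 58.17
tool_pos: [0.6366, -0.079, 0.1117]
tcp_rot: [2.356, 2.076, 0.0]
wrist_force: [0.5, 0.9, 0.2]
width: 1.003
grip_force: 0.0
```

```bash
python3 - <<'E'
from h import *
s=status.read_state(); p=read_camera('wrist'); T=wfc(p,s)
for a in shims(p,T,z=.006): print(a,tray(a[1]))
pick((.6465,-.080),83,.003)
E
```

```text
(0.89, array([0.6614, 0.0468]), array([39. , 43.5]), 'head', np.float32(-97.2), 'rgb', array([222, 227, 235]), [241, 0, 290, 64]) [-0.0008  0.0477]
(0.88, array([0.663 , 0.0616]), array([13.3, 13.7]), 'head', np.float32(-97.2), 'rgb', array([236, 240, 245]), [255, 0, 275, 20]) [-0.001   0.0626]
(0.69, array([0.6578, 0.0194]), array([37.8, 62.2]), 'head', np.float32(80.8), 'rgb', array([220, 225, 232]), [245, 24, 289, 110]) [-0.001  0.02 ]
(0.57, array([ 0.649 , -0.0824]), array([35.8, 60.9]), 'head', np.float32(82.5), 'rgb', array([202, 209, 219]), [249, 157, 286, 222]) [ 0.0028 -0.0821]
t 58.27 at [ 0.6365 -0.0789  0.1117] psi 82.84 w 0.997 F [ 0.6  0.7 -0.5] g 0.0
turn [ 0.05  0.03 -0.16] shift now-axes [-0.0148  0.01    0.1087] final-axes [-0.0149  0.01    0.1087]
```

```bash
python3 - <<'E'
from h import *
pick((.649,-.0822),82.8,.0032)
E
```

```text
t 58.27 at [ 0.6365 -0.0789  0.1117] psi 82.84 w 0.997 F [ 0.6  0.7 -0.5] g 0.0
turn [0.05 0.03 0.04] shift now-axes [-0.0167  0.0127  0.1085] final-axes [-0.0167  0.0128  0.1085]
```

Call:
drive_tool(rows=[[0,0,0,-0.017,0.012,0.02,1],[0,0,0,0,0,0.03,1],[0,0,0,0,0,0.03,1],[0,0,0,0,0,0.012,1],[0,0,0,0,0,0,1],[0,0,0,0,0,0,1],[0,0,0,0,0,0,1],[0,0,0,0,0,0,1]])

```text
time: 58.93
tool_pos: [0.6484, -0.0975, 0.022]
tcp_rot: [2.351, 2.078, 0.004]
wrist_force: [0.5, 0.8, 0.9]
width: 1.0
grip_force: 0.0
```

```bash
python3 - <<'E'
from h import *
pick((.649,-.0822),82.8,.0032)
E
```

```text
t 58.93 at [ 0.6484 -0.0975  0.022 ] psi 82.93 w 1.0 F [0.5 0.8 0.9] g 0.0
turn [0.28 0.05 0.13] shift now-axes [ 0.0003 -0.0014  0.0188] final-axes [ 0.0003 -0.0013  0.0188]
```

Call:
drive_tool(rows=[[0.2,0,0,0.0003,-0.0014,0.012,1],[0,0,0,0,0,0.0068,1],[0,0,0,0,0,0,1],[0,0,0,0,0,0,1],[0,0,0,0,0,0,0.25],[0,0,0,0,0,0,0.25],[0,0,0,0,0,0,0.25],[0,0,0,0,0,0,0.25]])

```text
time: 59.6
tool_pos: [0.6465, -0.0971, 0.0017]
tcp_rot: [2.354, 2.08, -0.001]
wrist_force: [0.6, -0.7, 4.8]
width: 0.452
grip_force: 2.5
```

Call:
drive_tool(rows=[[0,0,0,0,0,0,0.25],[0,0,0,0,0,0,0.25],[0,0,0,0,0,-0.03,0.25],[0,0,0,0,0,-0.035,0.25],[0,0,0,0,0,-0.035,0.25],[0,0,0,0,0,0,0.25],[0,0,0,0,0,0,0.25],[0,0,0,0,0,0,0.25]])

```text
time: 60.27
tool_pos: [0.6448, -0.0967, 0.1004]
tcp_rot: [-2.352, -2.079, 0.004]
wrist_force: [-0.6, 0.7, -1.4]
width: 0.398
grip_force: 60.1
```

```bash
python3 - <<'E'
from h import *
s=status.read_state(); p=read_camera('wrist'); T=wfc(p,s); M=R.from_rotvec(s['tcp_rot']).as_matrix()
for a in shims(p,T,z=s['tool_pos'][2]+.003): print(a,((np.r_[a[1],s['tool_pos'][2]]-s['tool_pos'])@M).round(4))
place(-.011,11,.04,back=.015,zbase=.0004)
E
```

```text
(0.87, array([6.56e-01, 4.00e-04]), array([22.3, 35.7]), 'head', np.float32(81.5), 'rgb', array([226, 231, 238]), [228, 0, 279, 86]) [ 0.0978 -0.0008 -0.    ]
(0.74, array([0.6576, 0.0112]), array([ 7.1, 13.4]), 'head', np.float32(-97.5), 'rgb', array([225, 230, 238]), [244, 0, 264, 36]) [ 1.087e-01 -6.000e-04 -1.000e-04]
(0.64, array([ 0.6461, -0.0821]), array([37. , 62.3]), 'head', np.float32(-98.1), 'rgb', array([207, 214, 223]), [219, 157, 289, 267]) [ 0.0147 -0.0005 -0.    ]
t 60.37 at [ 0.6435 -0.0965  0.0985] psi 82.93 w 0.393 F [-0.8  0.  -1.5] g 60.14864802360535
turn [-0.38 11.02 -0.05] shift now-axes [0.0704 0.0012 0.0522] final-axes [0.0591 0.0009 0.0647]
```

Call:
drive_tool(rows=[[0,0,0,0.035,0.0006,0,0.25],[0,0,0,0.035,0.0006,0,0.25],[0,5.5,0,0,0,0,0.25],[0,5.5,0,0,0,0,0.25],[0,0,0,0,0,0,0.25],[0,0,0,0,0,0,0.25],[0,0,0,0,0,0,0.25],[0,0,0,0,0,0,0.25]])

```text
time: 61.03
tool_pos: [0.6546, -0.0276, 0.0999]
tcp_rot: [-2.253, -1.989, -0.211]
wrist_force: [-0.1, -0.5, -0.4]
width: 0.393
grip_force: 60.1
```

```bash
python3 - <<'E'
from h import *
place(-.011,11,.01,back=.015,zbase=-.0008)
E
```

```text
t 61.03 at [ 0.6546 -0.0276  0.0999] psi 82.87 w 0.393 F [-0.1 -0.5 -0.4] g 60.13364911079407
turn [-0.23  0.1  -0.07] shift now-axes [-0.0152 -0.0013  0.0835] final-axes [-0.0153 -0.0016  0.0835]
```

Call:
drive_tool(rows=[[0,0,0,-0.0152,-0.0014,0.01,0.25],[0,0,0,0,0,0.03,0.25],[0,0,0,0,0,0.03,0.25],[0,0,0,0,0,0.012,0.25],[0,0,0,0,0,0,0.25],[0,0,0,0,0,0,0.25],[0,0,0,0,0,0,0.25],[0,0,0,0,0,0,0.25]])

```text
time: 61.7
tool_pos: [0.6555, -0.0272, 0.0195]
tcp_rot: [-2.254, -1.992, -0.217]
wrist_force: [-0.1, 0.3, -1.3]
width: 0.394
grip_force: 60.1
```

```bash
python3 - <<'E'
from h import *
place(-.011,11,.0,back=.015,zbase=-.0008)
E
```

```text
t 61.7 at [ 0.6555 -0.0272  0.0195] psi 82.94 w 0.394 F [-0.1  0.3 -1.3] g 60.111937522888184
turn [0.06 0.05 0.  ] shift now-axes [-0.0024 -0.0025  0.0142] final-axes [-0.0024 -0.0025  0.0142]
```

Call:
drive_tool(rows=[[0,0,0,-0.0024,-0.0024,0.007,0.25],[0,0,0,0,0,0.004,0.25],[0,0,0,0,0,0.0028,0.25],[0,0,0,0,0,0,0.25],[0,0,0,0,0,0,0.25],[0,0,0,0,0,0,0.25]])

```text
time: 62.2
tool_pos: [0.6515, -0.0266, 0.0049]
tcp_rot: [-2.252, -1.991, -0.214]
wrist_force: [-4.3, -2.7, 8.6]
width: 0.397
grip_force: 61.0
```

Call:
drive_tool(rows=[[0,0,0,0,0,0,0.8],[0,0,0,0,0,0,0.8],[0,0,0,0,0,0,0.8],[0,0,0,0,0,-0.02,1],[0,0,0,0,0,-0.035,1],[0,0,0,0,0,-0.035,1],[0,-5.5,0,0,0,-0.03,1],[0,-5.5,0,0,0,-0.03,1]])

```text
time: 62.87
tool_pos: [0.6484, -0.0543, 0.1525]
tcp_rot: [2.357, 2.074, -0.008]
wrist_force: [0.4, 0.8, -0.0]
width: 1.001
grip_force: 0.0
```

Call:
drive_tool(rows=[[0,0,0,0,0,-0.03,1],[0,0,0,0,0,-0.03,1],[0,0,0,0,0,-0.03,1],[0,0,0,0,0,0,1],[0,0,0,0,0,0,1],[0,0,0,0,0,0,1]])

```text
time: 63.37
tool_pos: [0.6483, -0.0514, 0.2402]
tcp_rot: [-2.352, -2.079, 0.004]
wrist_force: [0.2, 0.3, 0.3]
width: 0.999
grip_force: 0.0
```

```bash
python3 - <<'E'
from h import *
s=status.read_state(); p=read_camera('wrist'); T=wfc(p,s); print(s['time'],s['tool_pos'])
for a in shims(p,T,z=.01): print(a,tray(a[1]))
im=p['color'].astype(int); th=np.radians(TY)
def W(x,y,z): return np.r_[TC+[np.cos(th)*x-np.sin(th)*y,np.sin(th)*x+np.cos(th)*y],z]
# brightness profile along two prong lines (tray x=-12 and 0), tray y from 112 to -50
for x in (-.012,0,.012):
    ys=np.arange(.114,-.052,-.002); uv=proj(p,[W(x,y,.009) for y in ys],T)
    g=im.sum(2)/3; v=cv2.remap(g.astype(np.float32),uv[:,0].astype(np.float32)[None],uv[:,1].astype(np.float32)[None],cv2.INTER_LINEAR)[0]
    print(x,' '.join('%d:%d'%(y*1000,k) for y,k in zip(ys,v)))
for x0 in (.1,.08,.05,.02,-.01,-.03):
    xs=np.arange(-.03,.031,.002); uv=proj(p,[W(x,x0,.009) for x in xs],T); v=cv2.remap((im.sum(2)/3).astype(np.float32),uv[:,0].astype(np.float32)[None],uv[:,1].astype(np.float32)[None],cv2.INTER_LINEAR)[0]
    b=xs[v>170]; print(x0,b.min() if len(b) else None,b.max() if len(b) else None)
q=read_camera('side')
print([(round(m['score'],2),m['bbox']) for m in masks_of(q,'flat_driver')])
E
```

```text
63.3667 [ 0.64826816 -0.05141211  0.2402066 ]
(0.88, array([ 0.3586, -0.0704]), array([39.3, 60. ]), 'head', np.float32(-90.0), 'rgb', array([229,  53,  52]), [36, 178, 69, 223]) [-0.2869 -0.1059]
(0.82, array([0.6576, 0.0216]), array([36.8, 54.1]), 'head', np.float32(-101.0), 'rgb', array([208, 215, 224]), [240, 81, 270, 125]) [-0.0014  0.0222]
(0.82, array([ 0.6532, -0.0125]), array([37.1, 60.7]), 'head', np.float32(82.2), 'rgb', array([190, 196, 207]), [242, 104, 269, 156]) [-0.0016 -0.0122]
(0.75, array([0.6613, 0.0513]), array([35.9, 53.6]), 'head', np.float32(-97.8), 'rgb', array([211, 218, 226]), [240, 56, 268, 102]) [-0.0014  0.0521]
(0.61, array([0.6658, 0.0816]), array([36.6, 55.4]), 'head', np.float32(-97.8), 'rgb', array([235, 239, 245]), [241, 25, 276, 76]) [-0.0007  0.0827]
(0.49, array([ 0.6189, -0.3099]), array([17.6, 30.7]), 'head', np.float32(173.1), 'rgb', array([82, 86, 94]), [248, 318, 269, 326]) [ 0.0009 -0.3116]
-0.012 114:94 112:102 110:197 108:241 106:241 104:241 102:241 99:242 97:241 95:242 93:242 91:242 89:242 87:242 85:241 83:241 81:240 79:229 77:223 75:22
[... 1295 characters left out ...]
221 49:210 47:206 45:220 43:220 41:219 39:221 37:221 35:219 33:219 31:219 29:218 27:219 25:219 23:217 21:213 19:209 17:196 15:214 13:220 11:221 9:220 7:219 5:219 3:219 1:219 0:220 -2:220 -4:219 -6:219 -8:210 -10:195 -12:191 -14:192 -16:191 -18:191 -20:191 -22:190 -24:194 -26:209 -28:216 -30:216 -32:216 -34:216 -36:216 -38:215 -40:194 -42:148 -44:124 -46:116 -48:114 -50:117
0.1 -0.017999999999999988 0.018000000000000044
0.08 -0.017999999999999988 0.016000000000000042
0.05 -0.017999999999999988 0.016000000000000042
0.02 -0.017999999999999988 0.016000000000000042
-0.01 -0.017999999999999988 0.01400000000000004
-0.03 -0.01999999999999999 0.01400000000000004
[(0.64, [209.9, 235.4, 217.2, 256.1])]
```

The row is back in order: heads at tray y of about 109, 79, 49 and 18 mm, last plain end at -41 mm, all within 3 mm of the line. The driver is upright in the stand and the arm is clear.

```bash
python3 -c "
from h import *
print(workorder.finish_job())"
```

```text
the job is handed in; nothing more can be done
None
```

I handed the job in with the four-shim row complete on the tray's middle line, the dial turned to RUN at its hard stop with the screwdriver blade, and the driver back upright in the black stand; one shim was knocked aside along the way, so I regrasped it and put it back in the row, and the hand-in returned no verdict.

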